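Purge and load a dry-storage chest

TASK

Put the waiting sample tins away in the dry-storage chest. First open the purge-gas valve fully by turning the red handwheel counter-clockwise (it climbs as it turns), then slide the chest's lid all the way back and set every tin that is on the bench flat on the chamber floor, none stacked. Then slide the lid fully shut and push its bolt fully home into the keeper, leaving the valve open and the glassware and tube rack around undisturbed.

Things in the scene. Friction and masses are not known exactly. Their poses are not given: they have to be found in the camera images.
- chest: fixed white dry-storage chest, low box 210 mm wide (y), x from -81 to 241 mm, with a small yaw. Origin on the bench under the centre of its open chamber; z up; x points to its flat rear deck (away from the robot), y left. The deck (x 81..241 mm, 57 mm high) carries the open lid. The keeper is on the right (-y) wall, reaching y = -125 mm, top z = 83 mm; the valve stands beyond the left (+y) side
- chamber (a point): centre of the chamber's floor, 16 mm above the chest's origin. Chamber inside: 150 mm along chest x, 190 mm along chest y; its front and rear walls (6 mm thick) rise 42 mm above this floor, its left and right rails (10 mm thick) 52 mm
- lid (a joint): sliding blue lid, 166 x 188 mm, 8 mm thick, its top at chest z = 67 mm: 0 m = fully shut over the chamber, grows as it slides along the chest's +x, 0.15 m = fully back on the deck, its front edge then still 8 mm over the chamber's far side. Starts shut or up to 20 mm ajar. About 2.5 N of friction; stays where it is left
- lid_grip (a point): centre of the lid's bar handle: steel bar 70 mm long along chest y, 12 mm square in section, its centre 24 mm above the lid's top. At chest x = -50 mm + lid travel, y = 45 mm, z = 91 mm. x axis = the lid's travel. Grasp from above, fingers closing along chest x
- bolt (a joint): brass barrel bolt on the lid: 0 m = withdrawn, grows as it slides along the chest's -y, 0.035 m = fully home in the keeper (only meaningful with the lid shut). It starts withdrawn within 6 mm. About 1.5 N of friction
- bolt_knob (a point): grip point on the bolt's upright round knob: brass post, diameter 12 mm with a 14 mm cap, top 12 mm above this point. At chest x = -50 mm + lid travel, y = -35 mm - bolt travel, z = 100 mm (33 mm above the lid's top). The two guide brackets beside it rise 12 mm above the lid's top. Knob and handle centres are 80 mm apart with the bolt withdrawn
- keeper (a point): centre of the keeper's opening (steel staple 26 x 20 mm on the chest's right-hand wall) that the bolt's tip enters; chest x = -50 mm, y = -115 mm, z = 74 mm
- valve_wheel (a joint): angle of the red valve handwheel: 0 rad = closed, grows counter-clockwise seen from above, 5.0 rad = fully open (stop). The stem and wheel rise 4.8 mm for each rad (30 mm a turn, 24 mm in all). It starts between 0 and 0.6 rad. About 0.08 N m of friction; stays where it is left
- wheel_center (a point): centre of the handwheel's rim, moving up with it: wheel of outside diameter 60 mm, round rim 10 mm thick, axis vertical, three spokes, a white dot on the rim; 145 mm above the bench when closed, 169 mm when open. The brass bonnet beneath is at most 30 mm wide and its top is at 105 mm. Grasp across the diameter from above
- tin0: sample tin: upright cylinder, diameter 40 mm, height 34 mm, about 90 g, aluminium with a yellow lid rim; origin at the centre of its underside, z up along its axis. Starts standing on the bench; between 2 and 4 of the 4 tins are present (an absent one reads None)
- tin1: sample tin: upright cylinder, diameter 40 mm, height 34 mm, about 90 g, aluminium with a yellow lid rim; origin at the centre of its underside, z up along its axis. Starts standing on the bench; between 2 and 4 of the 4 tins are present (an absent one reads None)
- tin2: sample tin: upright cylinder, diameter 40 mm, height 34 mm, about 90 g, aluminium with a yellow lid rim; origin at the centre of its underside, z up along its axis. Starts standing on the bench; between 2 and 4 of the 4 tins are present (an absent one reads None)
- tin3: sample tin: upright cylinder, diameter 40 mm, height 34 mm, about 90 g, aluminium with a yellow lid rim; origin at the centre of its underside, z up along its axis. Starts standing on the bench; between 2 and 4 of the 4 tins are present (an absent one reads None)
- flask: bystander: glass conical flask, 84 mm wide, 135 mm high, origin at the centre of its underside; leave alone
- beaker: bystander: glass beaker, 72 mm wide, 90 mm high, origin at the centre of its underside; leave alone
- tube_rack: bystander: wooden test-tube rack 60 x 140 mm, 102 mm high with its tubes, origin at the centre of its underside; leave alone
Mind the look-alikes: they are no part of the job. What is shaped like the tin3 but orange or pink is not meant.

How it is judged:
By the outcome, as a careful person would: the job done as asked, in the order asked, and still so for the second after the job is handed in, with the robot touching nothing.
Of tin0, tin1, tin2, tin3 only 2 to 4 are there at a start; the rules pass over those that are not, and their reading is None.
At some moment in a run one of tin0, tin1, tin2, tin3 may be knocked a few centimetres aside while the robot is not near it.
Once in a run the grip may slacken for a moment while it holds something.
It also fails if it takes over 210 s, if anything falls off the work surface, if the arm or the gripper's body presses on something with over 40 N, if the wrist force passes 120 N, or if a joint passes its speed limit or range.

ROBOT

A 7-joint arm with a two-finger parallel gripper is mounted at the origin on the work surface. World frame = base frame: x ahead of the robot, y to its left, z up, the work surface at z = 0. Lengths are in m, angles in rad, forces in N, time in s.
With the tool pointing down it reaches from about 0.4 to 0.85 m from the base axis. Payload 4.5 kg.
Tool frame: the origin (TCP) lies midway between the tips of the shut fingers; the grasp point (between the pads) lies env.hold_point_z behind it (env.hold_point_z is the distance from the TCP to the grasp point, in m); z points along the fingers, y is the line along which they close (so a half turn about z gives the same grasp; the last joint's range is limited). The gripper opens to 88 mm and grips with 3 to 60 N. Pads are 18 mm wide; open, the fingers measure 123 mm over their backs; the gripper's body (75 mm by 187 mm) begins 45 mm behind the grasp point.
Start: joints at [-1.309, 0.689, -0.195, 1.565, 0.157, 0.902, -0.215], TCP at [0.141, 0.609, 0.239] pointing down, gripper open.
Joint ranges: [-3.01, 3.01], [-0.46, 2.08], [-1.47, 1.51], [0.13, 2.56], [-1, 4.14], [0.04, 2.09], [-2.66, 2.66]. Speed limits (rad/s): [2.57, 2.57, 3.14, 3.14, 3.14, 3.14, 3.14].

INTERFACE

Orientations are given as a unit quaternion [x, y, z, w].
In Python, from workcell import status, imaging, order, env gives the robot as it stands.
- The arm moves only by the shell command python3 -m pendant 'ROWS'. ROWS is JSON, a list of rows, each an object of numbers: "rx", "ry", "rz": the turn, a rotation vector about the tool's x, y, z in rad; "tx", "ty", "tz": the shift along the tool's x, y, z in m; "jaw": the opening, from 0 (shut) to 1 (fully open). In form: [{"rx": .., "ry": .., "rz": .., "tx": .., "ty": .., "tz": .., "jaw": ..}, ...]. A call has 1 to 5 rows; each row is the pose to reach, as a shift and turn from the pose commanded when the call began, along the tool's axes at that moment; what a row does not reach only later rows make up. A row lasts 1/12 s, in which the tool goes at most 41.7 mm and 7.16 degrees, less where a joint would pass 70% of its speed; a pose out of reach is approached as far as the arm can. A call with a gripper value outside its range is refused whole. The fingers move at their own pace and stop on an object; the grip force is fixed at half the most. Time passes only in rows, so rows that repeat a pose let the fingers close. It gives the time, the measured TCP pose, the force, the opening and the grip force at its end, in the units of the state.
- status.sense(): the state, without advancing time (a new reading comes with each control period).
- imaging.read_camera(name): name is "scene" or "top" or "wrist"; returns the picture (420x560x3 uint8, blue, green, red); there is no depth.
- imaging.get_calibration(name): a dict with "mtx" (3x3 intrinsics, pixels), "camera_from_world" (4x4, takes a point from world to camera coordinates). Camera axes: x right, y down, z forward; pixel columns grow to the right and rows downward; lengths in m; the calibration is good to about 2 mm. A picture is of the moment at which its call begins: read the wrist's pose just before it. get_calibration takes no time and is no camera call; for the wrist camera it gives the pose at the moment of the call.
- order.sign_off(): hands the job in; it is judged then, once.
The state is a dict: "clock": time; "q": joint angles; "qvel": joint speeds; "tau": joint torques, N m; "tool_pos": TCP position; "tcp_rot": TCP orientation; "contact_force": force on the tool from outside, world axes, zero at the start; "torque": the same for the moment, N m; "opening": finger opening in m; "finger_force": force on a finger pad.
Only numpy, scipy, OpenCV 4.12 (cv2) and the standard library are available. Lean on these libraries where they do the work, as an engineer would, in place of code of your own. Each camera call takes 0.05 s, during which the arm holds its last target. There are 200 camera calls.

## Working session

There is one attempt and no reset: what is moved stays moved. The work goes in short steps, Python scripts to look and compute and a shell command to move; the robot and the scene stay as the last step left them, time stands still between calls to the robot, and variables do not carry over. Pictures are saved under pics/ and viewed, at most 14 in all, crops included, and the job is handed in when it is done.

```bash
mkdir -p pics; ls; python3 - <<'E'
from workcell import status, imaging, env
import cv2,numpy as np
print(status.sense()); print(env.hold_point_z)
for n in("scene","top"):
    im=imaging.read_camera(n); cv2.imwrite(f"pics/{n}0.png",im)
    c=imaging.get_calibration(n); print(n,c["mtx"].round(1).tolist(),np.round(c["camera_from_world"],3).tolist())
a=cv2.imread("pics/scene0.png");b=cv2.imread("pics/top0.png")
E
```

```text
pics
{'clock': 0.0, 'q': array([-1.30919349,  0.68997536, -0.1945246 ,  1.56634638,  0.15732446,
        0.90250286, -0.21508728]), 'qvel': array([-1.45692963e-03,  5.31832988e-04, -1.57758923e-03, -1.08280099e-03,
        6.92760734e-05,  2.99645503e-03, -1.26930737e-03]), 'tau': array([ 4.01531797e-04, -5.27563155e+01, -1.26684040e+00, -1.53429079e+01,
       -5.26286324e-02,  6.25005734e-03,  1.54062504e-04]), 'tool_pos': array([0.14105447, 0.60822296, 0.23791507]), 'tcp_rot': array([ 1.13595249e-01,  9.93526686e-01, -9.17876129e-04, -3.08292557e-05]), 'contact_force': array([-0.20189637, -0.6752682 , -0.24705125]), 'torque': array([-0.01693888, -0.02269844, -0.02280551]), 'finger_force': 0.0, 'opening': 0.08799654961094626}
0.0187
scene [[538.5, 0.0, 269.3], [0.0, 538.5, 211.8], [0.0, 0.0, 1.0]] [[0.868, 0.496, -0.009, -0.51], [0.327, -0.587, -0.741, -0.102], [-0.373, 0.64, -0.672, 1.65], [0.0, 0.0, 0.0, 1.0]]
top [[404.1, 0.0, 281.8], [0.0, 404.1, 211.5], [0.0, 0.0, 1.0]] [[-0.021, -1.0, 0.001, 0.016], [-0.987, 0.021, -0.159, 0.597], [0.159, -0.004, -0.987, 1.073], [0.0, 0.0, 0.0, 1.0]]
```

View pics/top0.png

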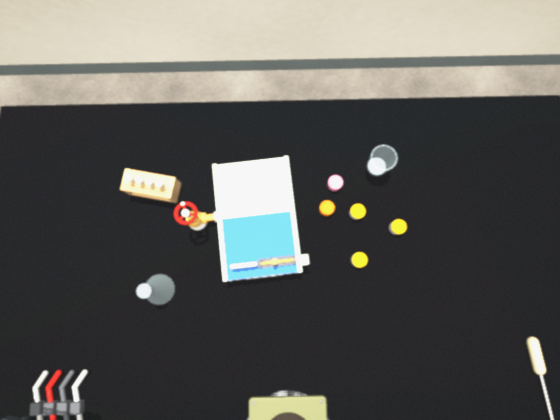

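View pics/scene0.png

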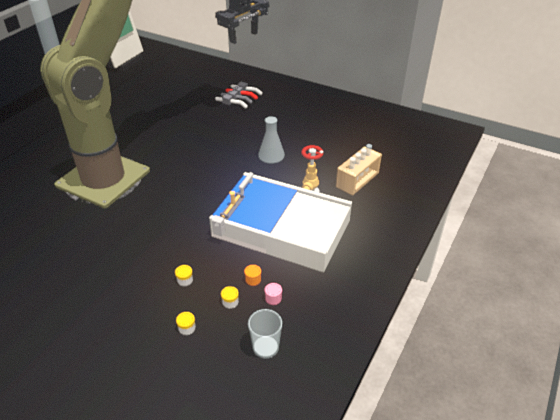

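The top view shows three yellow tins at (358,211), (399,227) and (360,260). The orange (327,208) and pink (335,183) ones are look-alikes. The wheel is at (185,213), the lid bar and bolt run along row 265, the flask is at (155,290), the rack at (150,185) and the beaker at (382,160).

```bash
cat > h.py <<'E'
import numpy as np,cv2
from workcell import status,imaging,env
from scipy.spatial.transform import Rotation as R
def ray(c,uv,z):
    T=np.asarray(c["camera_from_world"]);K=np.asarray(c["mtx"])
    d=T[:3,:3].T@np.linalg.solve(K,[uv[0],uv[1],1.]);o=-T[:3,:3].T@T[:3,3]
    return o+d*(z-o[2])/d[2]
def proj(c,p):
    T=np.asarray(c["camera_from_world"]);q=c["mtx"]@(T[:3,:3]@np.asarray(p)+T[:3,3]);return q[:2]/q[2]
def shoot(n,name):
    c=imaging.get_calibration(n);im=imaging.read_camera(n);cv2.imwrite(f"pics/{name}.png",im);return c,im
def blobs(im,lo,hi,amin=20):
    m=cv2.inRange(cv2.cvtColor(im,cv2.COLOR_BGR2HSV),np.array(lo),np.array(hi))
    n,l,s,ce=cv2.connectedComponentsWithStats(m)
    return [(ce[i],s[i,4],s[i,:4],(l==i)) for i in range(1,n) if s[i,4]>=amin]
RED=((0,150,90),(6,255,255));YEL=((24,150,120),(34,255,255));BLU=((95,120,80),(125,255,255))
def togo(p,yaw=None):
    """shift in the tool axes from present pose to TCP target p; yaw = wanted world heading of tool y (mod pi)"""
    s=status.sense();r=R.from_quat(s["tcp_rot"]);d=r.inv().apply(np.asarray(p)-s["tool_pos"])
    out=[d.round(4).tolist()]
    if yaw is not None:
        y=r.apply([0,1,0]);a=np.arctan2(y[1],y[0]);e=(yaw-a+np.pi/2)%np.pi-np.pi/2
        out.append(("rz",round(-e,3)))   # tool z is down
    return out
E
python3 - <<'E'
from h import *
c=imaging.get_calibration("top");im=cv2.imread("pics/top0.png")
cs=imaging.get_calibration("scene");ims=cv2.imread("pics/scene0.png")
for b in blobs(im,*YEL): print("Y",b[0],b[1],ray(c,b[0],.034).round(4))
for b in blobs(ims,*YEL): print("Ys",b[0],b[1],ray(cs,b[0],.03).round(4))
for b in blobs(im,*RED): x,y,w,h=b[2];print("R",b[0],b[1],b[2],ray(c,[x+w/2-.5,y+h/2-.5],.147).round(4))
for b in blobs(ims,*RED): x,y,w,h=b[2];print("Rs",b[0],b[1],b[2],ray(cs,[x+w/2-.5,y+h/2-.5],.147).round(4))
for b in blobs(im,*BLU,200):
    q,_=cv2.findContours(b[3].astype(np.uint8),0,2);r=cv2.boxPoints(cv2.minAreaRect(q[0]))
    print("B",b[1]);print(np.array([ray(c,p,.067) for p in r]).round(4))
# chest white outline
m=cv2.inRange(cv2.cvtColor(im,cv2.COLOR_BGR2HSV),np.array((0,0,150)),np.array((179,70,255)));m[:130]=0
n,l,s,ce=cv2.connectedComponentsWithStats(m)
for i in range(1,n):
    if s[i,4]>800:print(s[i]);q,_=cv2.findContours((l==i).astype(np.uint8),0,2);print(cv2.boxPoints(cv2.minAreaRect(q[0])))
E
python3 - <<'E'
import cv2
a=cv2.imread("pics/top0.png")[140:300,110:320];cv2.imwrite("pics/crop1.png",cv2.resize(a,None,fx=3.7,fy=3.7,interpolation=2))
E
```

```text
Y [326.61702128 207.04964539] 141 [ 0.6095 -0.1227  0.034 ]
Y [357.59259259 210.3968254 ] 189 [ 0.5982 -0.2093  0.034 ]
Y [398.50549451 226.07692308] 182 [ 0.5514 -0.3214  0.034 ]
Y [359.31088083 259.19170984] 193 [ 0.4619 -0.2071  0.034 ]
Ys [183.30909091 271.20606061] 165 [ 0.4608 -0.2045  0.03  ]
Ys [229.48314607 293.08426966] 178 [ 0.5976 -0.2066  0.03  ]
Ys [185.02898551 319.22705314] 207 [ 0.5508 -0.3196  0.03  ]
R [184.29166667 212.78125   ] 288 [173 201  25  25] [0.5826 0.2485 0.147 ]
R [ 51.71311475 385.36065574] 244 [ 45 369  17  33] [0.1778 0.5532 0.147 ]
R [ 52.25       417.02777778] 36 [ 49 414   8   6] [0.1081 0.5495 0.147 ]
Rs [249.49367089  94.        ] 79 [241  91  17   9] [0.2697 0.4287 0.147 ]
Rs [311.56578947 151.63815789] 152 [302 145  21  14] [0.5827 0.2507 0.147 ]
[ 212  155   98  127 5734]
[[203.93999 164.41565]
 [291.91708 150.66922]
 [310.63965 270.4938 ]
 [222.66257 284.24023]]
[121 169  54  29 990]
[[120.38073 189.068  ]
 [124.11993 168.12857]
 [174.513   177.12732]
 [170.7738  198.06674]]
```

View pics/crop1.png

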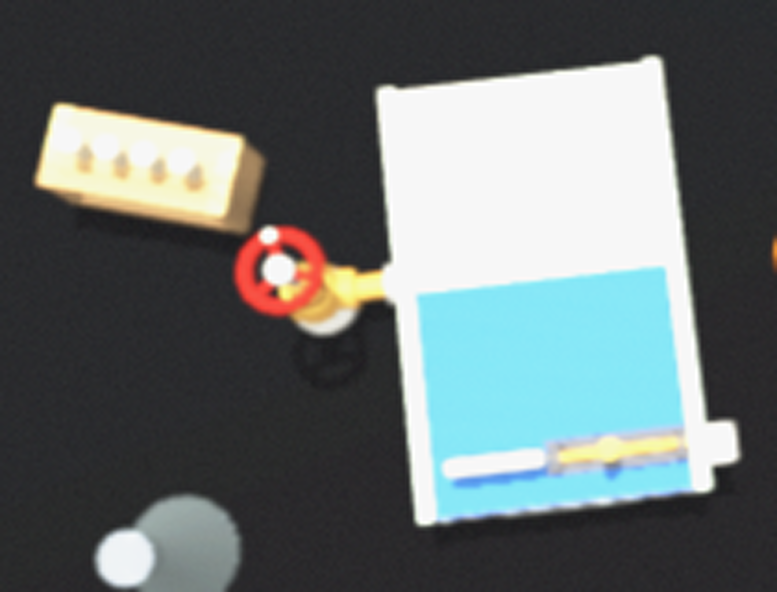

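Crop (scale 3.7): the wheel centre is at (281,270) with its white dot at (268,235), the bar spans (445,468) to (545,460), the knob is at (612,450), and the chest corners are (425,520), (705,488), (655,62) and (385,92).

```bash
cat >> h.py <<'E'
import json,os
if os.path.exists("chest.json"):
    _c=json.load(open("chest.json"));CY=_c[2]
    def ch(x,y,z): return np.array([_c[0]+x*np.cos(CY)-y*np.sin(CY),_c[1]+x*np.sin(CY)+y*np.cos(CY),z])
    def inv(p): d=np.array(p[:2])-_c[:2];return np.array([d[0]*np.cos(CY)+d[1]*np.sin(CY),-d[0]*np.sin(CY)+d[1]*np.cos(CY)])
E
python3 - <<'E'
from h import *
c=imaging.get_calibration("top")
f=lambda u,v:((u+.5)/3.7-.5+110,(v+.5)/3.7-.5+140)
P=np.array([ray(c,f(*p),.068)[:2] for p in((425,520),(705,488),(655,62),(385,92))])
M=np.array([(-.081,.105),(-.081,-.105),(.241,-.105),(.241,.105)])
mc=M.mean(0);pc=P.mean(0);A=(M-mc);B=P-pc
yaw=np.arctan2((A[:,0]*B[:,1]-A[:,1]*B[:,0]).sum(),(A*B).sum())
Rm=np.array([[np.cos(yaw),-np.sin(yaw)],[np.sin(yaw),np.cos(yaw)]]);o=pc-Rm@mc
print(P.round(4),yaw,o,"res",(P-(M@Rm.T+o)).round(4).tolist())
json.dump([*o,yaw],open("chest.json","w"))
hb=ray(c,f(495,464),.097);kn=ray(c,f(612,450),.112)
for p in(hb,kn,ray(c,f(540,278),.067)): print(p.round(4),(Rm.T@(p[:2]-o)).round(4))
w=ray(c,f(281,270),.150);d=ray(c,f(268,235),.150);print("wheel",w,"dot heading",np.arctan2(d[1]-w[1],d[0]-w[0]),np.hypot(*(d-w)[:2]))
print(status.sense()["tool_pos"],togo([*w[:2],.25],None))
E
```

```text
[[ 0.4129  0.1596]
 [ 0.4313 -0.0416]
 [ 0.7492 -0.013 ]
 [ 0.7301  0.1901]] 0.09258864445809219 [0.5012122  0.06638291] res [[0.002, -0.0038], [0.001, 0.0041], [-0.0017, 0.0029], [-0.0013, -0.0032]]
[0.4507 0.1066 0.097 ] [-0.0465  0.0447]
[0.4582 0.0241 0.112 ] [-0.0468 -0.0381]
[0.5867 0.0754 0.067 ] [0.0859 0.0011]
wheel [0.58311062 0.24636098 0.15      ] dot heading 0.36330881901759254 0.026099209868428834
[0.14105495 0.6083114  0.23800693] [[-0.5124, -0.2528, -0.0115]]
```

```bash
for i in 1; do python3 -m pendant '[{"tx":-0.512,"ty":-0.253,"tz":-0.04},{"tx":-0.512,"ty":-0.253,"tz":-0.04},{"tx":-0.512,"ty":-0.253,"tz":-0.04},{"tx":-0.512,"ty":-0.253,"tz":-0.04},{"tx":-0.512,"ty":-0.253,"tz":-0.04}]'; python3 -c "
from h import *
print(togo([.5828,.2475,.28]),status.sense()['q'].round(3))"; done
```

```text
[[-0.5118, -0.2518, -0.0415]] [-1.309  0.69  -0.195  1.566  0.157  0.903 -0.215]validation failed for argument at $[0]...
```

```bash
python3 -m pendant '[{"rx":0,"ry":0,"rz":0,"tx":-0.512,"ty":-0.253,"tz":-0.04,"jaw":1},{"rx":0,"ry":0,"rz":0,"tx":-0.512,"ty":-0.253,"tz":-0.04,"jaw":1},{"rx":0,"ry":0,"rz":0,"tx":-0.512,"ty":-0.253,"tz":-0.04,"jaw":1},{"rx":0,"ry":0,"rz":0,"tx":-0.512,"ty":-0.253,"tz":-0.04,"jaw":1},{"rx":0,"ry":0,"rz":0,"tx":-0.512,"ty":-0.253,"tz":-0.04,"jaw":1}]'; python3 -c "
from h import *
print(togo([.5828,.2475,.28]),status.sense()['q'].round(3))"
```

```text
clock: 0.52
tool_pos: [0.303, 0.4754, 0.2531]
tcp_rot: [0.113, 0.994, -0.0, -0.0]
contact_force: [0.8, 0.0, 0.3]
opening: 0.0879
finger_force: 0.0
[[-0.324, -0.159, -0.0268]] [-0.951  0.592 -0.223  1.735  0.168  0.834  0.093]
```

```bash
python3 -m pendant '[{"tx":-0.324,"ty":-0.159,"tz":-0.027,"rz":0.6,"jaw":1},{"tx":-0.324,"ty":-0.159,"tz":-0.027,"rz":0.6,"jaw":1},{"tx":-0.324,"ty":-0.159,"tz":-0.027,"rz":0.6,"jaw":1},{"tx":-0.324,"ty":-0.159,"tz":-0.027,"rz":0.6,"jaw":1},{"tx":-0.324,"ty":-0.159,"tz":-0.027,"rz":0.6,"jaw":1}]' ; python3 -c "
from h import *
print(togo([.5828,.2475,.28]),status.sense()['q'].round(3))"
```

```text
[[-0.324, -0.159, -0.0268]] [-0.951  0.592 -0.223  1.735  0.168  0.834  0.093]validation failed for argument at $[0]...
```

All keys are required.

```bash
python3 -m pendant '[{"rx":0,"ry":0,"tx":-0.324,"ty":-0.159,"tz":-0.027,"rz":0.6,"jaw":1},{"rx":0,"ry":0,"tx":-0.324,"ty":-0.159,"tz":-0.027,"rz":0.6,"jaw":1},{"rx":0,"ry":0,"tx":-0.324,"ty":-0.159,"tz":-0.027,"rz":0.6,"jaw":1},{"rx":0,"ry":0,"tx":-0.324,"ty":-0.159,"tz":-0.027,"rz":0.6,"jaw":1},{"rx":0,"ry":0,"tx":-0.324,"ty":-0.159,"tz":-0.027,"rz":0.6,"jaw":1}]' ; python3 -c "
from h import *
print(togo([.5828,.2475,.28]),status.sense()['q'].round(3))"
```

```text
clock: 0.93
tool_pos: [0.4639, 0.3441, 0.2688]
tcp_rot: [0.405, 0.914, -0.0, -0.0]
contact_force: [0.1, 0.0, -0.5]
opening: 0.0882
finger_force: 0.0
[[-0.1514, 0.0231, -0.0112]] [-0.681  0.586 -0.062  1.68   0.044  0.878 -0.024]
```

```bash
python3 -m pendant '[{"rx":0,"ry":0,"tx":-0.151,"ty":0.023,"tz":-0.011,"rz":0.6,"jaw":1},{"rx":0,"ry":0,"tx":-0.151,"ty":0.023,"tz":-0.011,"rz":0.6,"jaw":1},{"rx":0,"ry":0,"tx":-0.151,"ty":0.023,"tz":-0.011,"rz":0.6,"jaw":1},{"rx":0,"ry":0,"tx":-0.151,"ty":0.023,"tz":-0.011,"rz":0.6,"jaw":1},{"rx":0,"ry":0,"tx":-0.151,"ty":0.023,"tz":-0.011,"rz":0.6,"jaw":1}]' ; python3 - <<'E'
from h import *
c,im=shoot("wrist","w1")
print(status.sense()['q'].round(3))
for z in(.147,.150):
  for b in blobs(im,*RED,300):
    q,_=cv2.findContours(b[3].astype(np.uint8),0,2);(u,v),r=cv2.minEnclosingCircle(max(q,key=len))
    p=ray(c,(u,v),z);print(b[1],u,v,r,p.round(4),2*r*(p-0)[0]*0+np.linalg.norm(ray(c,(u+r,v),z)-ray(c,(u-r,v),z)),togo([*p[:2],.2]))
E
```

```text
clock: 1.35
tool_pos: [0.5877, 0.2423, 0.28]
tcp_rot: [0.661, 0.75, -0.0, 0.003]
contact_force: [1.4, -0.2, -0.0]
opening: 0.0882
finger_force: 0.0
[-0.534  0.659  0.113  1.495 -0.079  0.991 -0.274]
2199 272.69000244140625 195.15689086914062 36.400596618652344 [0.5838 0.2459 0.147 ] 0.059255841447258296 [[0.0003, -0.0011, 0.0795]]
2199 272.69000244140625 195.15689086914062 36.400596618652344 [0.5837 0.2467 0.15  ] 0.058621394684594895 [[0.001, -0.001, 0.0795]]
```

View pics/w1.png

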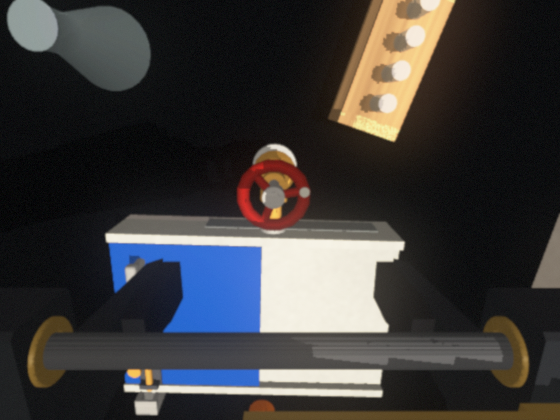

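The wrist view shows the wheel at (272,195) with radius 36 px, so its centre is (0.5837, 0.246), which agrees with the other two views. I'll wind the wrist back before grasping.

```bash
P='python3 -m pendant'; python3 -m pendant '[{"rx":0,"ry":0,"tx":0.0,"ty":-0.001,"tz":0.08,"rz":0.62,"jaw":1},{"rx":0,"ry":0,"tx":0.0,"ty":-0.001,"tz":0.08,"rz":0.62,"jaw":1},{"rx":0,"ry":0,"tx":0.0,"ty":-0.001,"tz":0.08,"rz":0.62,"jaw":1},{"rx":0,"ry":0,"tx":0.0,"ty":-0.001,"tz":0.08,"rz":0.62,"jaw":1},{"rx":0,"ry":0,"tx":0.0,"ty":-0.001,"tz":0.08,"rz":0.62,"jaw":1}]'
python3 -m pendant '[{"rx":0,"ry":0,"tx":0,"ty":0,"tz":0,"rz":0.62,"jaw":1},{"rx":0,"ry":0,"tx":0,"ty":0,"tz":0,"rz":0.62,"jaw":1},{"rx":0,"ry":0,"tx":0,"ty":0,"tz":0,"rz":0.62,"jaw":1},{"rx":0,"ry":0,"tx":0,"ty":0,"tz":0,"rz":0.62,"jaw":1},{"rx":0,"ry":0,"tx":0,"ty":0,"tz":0,"rz":0.62,"jaw":1}]'
python3 -m pendant '[{"rx":0,"ry":0,"tx":0,"ty":0,"tz":0,"rz":0.62,"jaw":1},{"rx":0,"ry":0,"tx":0,"ty":0,"tz":0,"rz":0.62,"jaw":1},{"rx":0,"ry":0,"tx":0,"ty":0,"tz":0,"rz":0.62,"jaw":1},{"rx":0,"ry":0,"tx":0,"ty":0,"tz":0,"rz":0.62,"jaw":1},{"rx":0,"ry":0,"tx":0,"ty":0,"tz":0,"rz":0.62,"jaw":1}]'
python3 -c "
from h import *
print(togo([.5837,.2465,.13]),status.sense()['q'].round(3))"
```

```text
clock: 1.82
tool_pos: [0.5792, 0.2511, 0.1983]
tcp_rot: [0.855, 0.519, -0.002, -0.001]
contact_force: [0.4, 0.4, -0.4]
opening: 0.0883
finger_force: 0.0
clock: 2.23
tool_pos: [0.5796, 0.2514, 0.1992]
tcp_rot: [0.972, 0.234, -0.001, -0.001]
contact_force: [1.3, -0.8, 0.6]
opening: 0.0882
finger_force: 0.0
clock: 2.65
tool_pos: [0.5796, 0.2514, 0.1991]
tcp_rot: [0.997, -0.074, -0.001, -0.0]
contact_force: [-0.2, 0.4, -0.7]
opening: 0.0884
finger_force: 0.0
[[0.005, 0.0043, 0.0691]] [-0.801  0.828  0.623  1.607 -0.582  0.902 -1.68 ]
```

```bash

python3 -m pendant '[{"rx":0,"ry":0,"tx":0.005,"ty":0.0043,"tz":0.02,"rz":0.62,"jaw":1},{"rx":0,"ry":0,"tx":0.005,"ty":0.0043,"tz":0.02,"rz":0.62,"jaw":1},{"rx":0,"ry":0,"tx":0.005,"ty":0.0043,"tz":0.02,"rz":0.62,"jaw":1},{"rx":0,"ry":0,"tx":0.005,"ty":0.0043,"tz":0.02,"rz":0.62,"jaw":1},{"rx":0,"ry":0,"tx":0.005,"ty":0.0043,"tz":0.02,"rz":0.62,"jaw":1}]'
python3 -m pendant '[{"rx":0,"ry":0,"tx":0,"ty":0,"tz":0,"rz":0.3,"jaw":1},{"rx":0,"ry":0,"tx":0,"ty":0,"tz":0,"rz":0.3,"jaw":1},{"rx":0,"ry":0,"tx":0,"ty":0,"tz":0,"rz":0.3,"jaw":1},{"rx":0,"ry":0,"tx":0,"ty":0,"tz":0,"rz":0.3,"jaw":1}]'
python3 - <<'E'
from h import *
print(togo([.5837,.2465,.13]),status.sense()['q'].round(3))
c,im=shoot("wrist","w2")
b=max(blobs(im,*RED,300),key=lambda b:b[1])
q,_=cv2.findContours(b[3].astype(np.uint8),0,2);(u,v),r=cv2.minEnclosingCircle(max(q,key=len))
for z in (.145,.148,.151):
  p=ray(c,(u,v),z);print(p,np.linalg.norm(ray(c,(u+r,v),z)-ray(c,(u-r,v),z)),togo([*p[:2],.13]))
E
```

```text
clock: 3.07
tool_pos: [0.5839, 0.2464, 0.1789]
tcp_rot: [0.927, -0.375, -0.001, 0.0]
contact_force: [-0.3, 0.5, -1.4]
opening: 0.0882
finger_force: 0.0
clock: 3.4
tool_pos: [0.5839, 0.2464, 0.1788]
tcp_rot: [0.862, -0.507, -0.001, 0.001]
contact_force: [0.2, 0.3, -0.2]
opening: 0.0883
finger_force: 0.0
[[-0.0001, 0.0, 0.0488]] [-0.883  0.934  0.85   1.622 -0.817  0.978 -2.384]
[0.58424775 0.24587223 0.145     ] 0.05905125894801247 [[0.0004, -0.0, 0.049]]
[0.58486516 0.24476105 0.148     ] 0.05807431615015311 [[0.0017, -0.0, 0.049]]
[0.58548257 0.24364987 0.151     ] 0.057097373352293646 [[0.003, -0.0, 0.049]]
```

```bash

python3 -m pendant '[{"rx":0,"ry":0,"tx":0.0005,"ty":0,"tz":0.025,"rz":0,"jaw":1},{"rx":0,"ry":0,"tx":0.0005,"ty":0,"tz":0.050,"rz":0,"jaw":1},{"rx":0,"ry":0,"tx":0.0005,"ty":0,"tz":0.050,"rz":0,"jaw":1},{"rx":0,"ry":0,"tx":0.0005,"ty":0,"tz":0.050,"rz":0,"jaw":0.6},{"rx":0,"ry":0,"tx":0.0005,"ty":0,"tz":0.05,"rz":0,"jaw":0.55}]'
python3 -m pendant '[{"rx":0,"ry":0,"tx":0,"ty":0,"tz":0,"rz":0,"jaw":0.4},{"rx":0,"ry":0,"tx":0,"ty":0,"tz":0,"rz":0,"jaw":0.4},{"rx":0,"ry":0,"tx":0,"ty":0,"tz":0,"rz":0,"jaw":0.4},{"rx":0,"ry":0,"tx":0,"ty":0,"tz":0,"rz":0,"jaw":0.4}]'
```

```text
clock: 3.87
tool_pos: [0.586, 0.2447, 0.1309]
tcp_rot: [0.862, -0.508, 0.0, -0.0]
contact_force: [0.2, -0.2, 0.1]
opening: 0.0768
finger_force: 0.0
clock: 4.2
tool_pos: [0.5856, 0.2444, 0.1309]
tcp_rot: [0.861, -0.508, 0.0, -0.0]
contact_force: [-2.5, -0.9, 5.4]
opening: 0.0579
finger_force: 30.0
```

```bash

python3 -m pendant '[{"rx":0,"ry":0,"tx":0,"ty":0,"tz":-0.0006,"rz":-0.12,"jaw":0.4},{"rx":0,"ry":0,"tx":0,"ty":0,"tz":-0.0012,"rz":-0.24,"jaw":0.4},{"rx":0,"ry":0,"tx":0,"ty":0,"tz":-0.0018,"rz":-0.36,"jaw":0.4},{"rx":0,"ry":0,"tx":0,"ty":0,"tz":-0.0024,"rz":-0.48,"jaw":0.4},{"rx":0,"ry":0,"tx":0,"ty":0,"tz":-0.003,"rz":-0.6,"jaw":0.4}]'; python3 -c "
from h import *
print(status.sense()['q'].round(3),status.sense()['torque'])"
```

```text
clock: 4.62
tool_pos: [0.5869, 0.2458, 0.1339]
tcp_rot: [0.974, -0.228, 0.001, -0.001]
contact_force: [1.8, 2.7, 1.9]
opening: 0.0578
finger_force: 29.9
[-0.798  0.933  0.649  1.647 -0.732  0.815 -1.855] [ 0.31770157 -0.04645646 -0.10592257]
```

```bash

python3 -m pendant '[{"rx":0,"ry":0,"tx":0,"ty":0,"tz":-0.0006,"rz":-0.12,"jaw":0.4},{"rx":0,"ry":0,"tx":0,"ty":0,"tz":-0.0012,"rz":-0.24,"jaw":0.4},{"rx":0,"ry":0,"tx":0,"ty":0,"tz":-0.0018,"rz":-0.36,"jaw":0.4},{"rx":0,"ry":0,"tx":0,"ty":0,"tz":-0.0024,"rz":-0.48,"jaw":0.4},{"rx":0,"ry":0,"tx":0,"ty":0,"tz":-0.003,"rz":-0.6,"jaw":0.4}]'
python3 -m pendant '[{"rx":0,"ry":0,"tx":0,"ty":0,"tz":-0.0006,"rz":-0.12,"jaw":0.4},{"rx":0,"ry":0,"tx":0,"ty":0,"tz":-0.0012,"rz":-0.24,"jaw":0.4},{"rx":0,"ry":0,"tx":0,"ty":0,"tz":-0.0018,"rz":-0.36,"jaw":0.4},{"rx":0,"ry":0,"tx":0,"ty":0,"tz":-0.0024,"rz":-0.48,"jaw":0.4},{"rx":0,"ry":0,"tx":0,"ty":0,"tz":-0.003,"rz":-0.6,"jaw":0.4}]'
python3 -m pendant '[{"rx":0,"ry":0,"tx":0,"ty":0,"tz":-0.0006,"rz":-0.12,"jaw":0.4},{"rx":0,"ry":0,"tx":0,"ty":0,"tz":-0.0012,"rz":-0.24,"jaw":0.4},{"rx":0,"ry":0,"tx":0,"ty":0,"tz":-0.0018,"rz":-0.36,"jaw":0.4},{"rx":0,"ry":0,"tx":0,"ty":0,"tz":-0.0024,"rz":-0.48,"jaw":0.4},{"rx":0,"ry":0,"tx":0,"ty":0,"tz":-0.003,"rz":-0.6,"jaw":0.4}]'
 python3 -c "
from h import *
print(status.sense()['q'].round(3),status.sense()['torque'])"
```

```text
clock: 5.03
tool_pos: [0.5872, 0.2476, 0.1368]
tcp_rot: [0.998, 0.07, 0.002, -0.002]
contact_force: [1.4, 5.5, 0.6]
opening: 0.0577
finger_force: 29.9
clock: 5.45
tool_pos: [0.5864, 0.2493, 0.1397]
tcp_rot: [0.932, 0.362, 0.003, -0.002]
contact_force: [1.4, 6.5, -1.1]
opening: 0.0579
finger_force: 29.9
clock: 5.87
tool_pos: [0.5848, 0.2503, 0.1425]
tcp_rot: [0.783, 0.622, 0.002, -0.003]
contact_force: [-3.5, 8.0, 0.7]
opening: 0.0578
finger_force: 30.0
[-0.559  0.826  0.158  1.628 -0.191  0.699 -0.533] [ 1.56178303  0.62825029 -0.09907032]
```

```bash

python3 -m pendant '[{"rx":0,"ry":0,"tx":0,"ty":0,"tz":-0.0006,"rz":-0.12,"jaw":0.4},{"rx":0,"ry":0,"tx":0,"ty":0,"tz":-0.0012,"rz":-0.24,"jaw":0.4},{"rx":0,"ry":0,"tx":0,"ty":0,"tz":-0.0018,"rz":-0.36,"jaw":0.4},{"rx":0,"ry":0,"tx":0,"ty":0,"tz":-0.0024,"rz":-0.48,"jaw":0.4},{"rx":0,"ry":0,"tx":0,"ty":0,"tz":-0.003,"rz":-0.6,"jaw":0.4}]'
python3 -m pendant '[{"rx":0,"ry":0,"tx":0,"ty":0,"tz":-0.0006,"rz":-0.12,"jaw":0.4},{"rx":0,"ry":0,"tx":0,"ty":0,"tz":-0.0012,"rz":-0.24,"jaw":0.4},{"rx":0,"ry":0,"tx":0,"ty":0,"tz":-0.0018,"rz":-0.36,"jaw":0.4},{"rx":0,"ry":0,"tx":0,"ty":0,"tz":-0.0024,"rz":-0.48,"jaw":0.4},{"rx":0,"ry":0,"tx":0,"ty":0,"tz":-0.003,"rz":-0.6,"jaw":0.4}]'
python3 -m pendant '[{"rx":0,"ry":0,"tx":0,"ty":0,"tz":-0.0006,"rz":-0.12,"jaw":0.4},{"rx":0,"ry":0,"tx":0,"ty":0,"tz":-0.0012,"rz":-0.24,"jaw":0.4},{"rx":0,"ry":0,"tx":0,"ty":0,"tz":-0.0018,"rz":-0.36,"jaw":0.4},{"rx":0,"ry":0,"tx":0,"ty":0,"tz":-0.0024,"rz":-0.48,"jaw":0.4},{"rx":0,"ry":0,"tx":0,"ty":0,"tz":-0.003,"rz":-0.6,"jaw":0.4}]'
 python3 -c "
from h import *
print(status.sense()['q'].round(3),status.sense()['torque'])"
```

```text
clock: 6.28
tool_pos: [0.5829, 0.2501, 0.1454]
tcp_rot: [0.564, 0.826, 0.002, -0.003]
contact_force: [-6.6, 8.0, 2.9]
opening: 0.0577
finger_force: 30.0
clock: 6.7
tool_pos: [0.5858, 0.246, 0.1477]
tcp_rot: [0.296, 0.955, 0.001, 0.0]
contact_force: [1.3, 3.0, -4.5]
opening: 0.0582
finger_force: 29.9
clock: 7.12
tool_pos: [0.5861, 0.2472, 0.1506]
tcp_rot: [0.001, 1.0, 0.002, 0.001]
contact_force: [2.2, 5.9, -6.9]
opening: 0.0578
finger_force: 29.9
[-0.284  0.824 -0.344  1.607  0.359  0.77   0.785] [ 1.00968994 -0.39714402 -0.03969197]
```

```bash

python3 -m pendant '[{"rx":0,"ry":0,"tx":0,"ty":0,"tz":-0.0005,"rz":-0.12,"jaw":0.4},{"rx":0,"ry":0,"tx":0,"ty":0,"tz":-0.001,"rz":-0.24,"jaw":0.4},{"rx":0,"ry":0,"tx":0,"ty":0,"tz":-0.0015,"rz":-0.36,"jaw":0.4},{"rx":0,"ry":0,"tx":0,"ty":0,"tz":-0.002,"rz":-0.48,"jaw":0.4},{"rx":0,"ry":0,"tx":0,"ty":0,"tz":-0.0025,"rz":-0.6,"jaw":0.4}]'
 python3 -c "
from h import *
s=status.sense();print(s['q'].round(3),s['torque'],s['contact_force'])
c,im=shoot('scene','s1');ct,it=shoot('top','t1')
cv2.imwrite('pics/c2.png',np.hstack([cv2.resize(im[110:210,250:390],None,fx=3,fy=3),cv2.resize(it[160:260,140:250],None,fx=3,fy=3)]))"
```

```text
clock: 7.53
tool_pos: [0.5857, 0.2484, 0.1535]
tcp_rot: [-0.295, 0.955, 0.003, 0.002]
contact_force: [1.1, 7.4, -4.4]
opening: 0.0579
finger_force: 29.9
[-0.198  0.845 -0.511  1.6    0.513  0.829  1.253] [ 1.36375046 -0.17142316 -0.09841793] [ 1.0623437   7.39147288 -4.41156137]
```

View pics/c2.png

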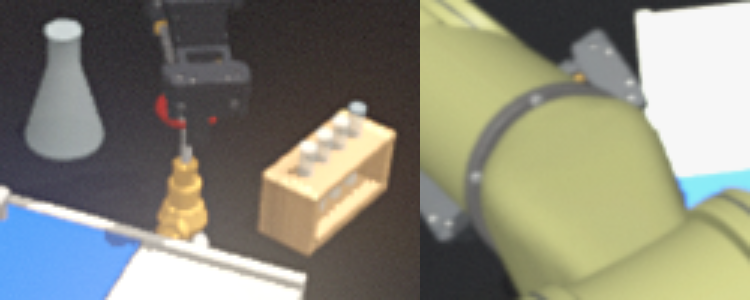

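The scene crop shows the stem well out of the bonnet with the wheel still in the gripper. I'll keep turning until it reaches the stop.

```bash

python3 -m pendant '[{"rx":0,"ry":0,"tx":0,"ty":0,"tz":-0.0005,"rz":-0.12,"jaw":0.4},{"rx":0,"ry":0,"tx":0,"ty":0,"tz":-0.001,"rz":-0.24,"jaw":0.4},{"rx":0,"ry":0,"tx":0,"ty":0,"tz":-0.0015,"rz":-0.36,"jaw":0.4}]'
 python3 -c "
from h import *
s=status.sense();print(s['q'].round(3),s['torque'],s['contact_force'])"
python3 -m pendant '[{"rx":0,"ry":0,"tx":0,"ty":0,"tz":-0.0005,"rz":-0.12,"jaw":0.4},{"rx":0,"ry":0,"tx":0,"ty":0,"tz":-0.0005,"rz":-0.24,"jaw":0.4}]'
 python3 -c "
from h import *
s=status.sense();print(s['q'].round(3),s['torque'],s['contact_force'])"
```

```text
clock: 7.88
tool_pos: [0.5845, 0.248, 0.1545]
tcp_rot: [-0.46, 0.888, 0.003, 0.001]
contact_force: [-2.8, 6.7, -5.4]
opening: 0.0578
finger_force: 30.1
[-0.151  0.863 -0.607  1.598  0.594  0.871  1.542] [ 1.24840637  0.60799512 -1.1525492 ] [-2.7599705   6.74104753 -5.4020115 ]
clock: 8.05
tool_pos: [0.5837, 0.2466, 0.1546]
tcp_rot: [-0.562, 0.827, 0.003, -0.001]
contact_force: [-4.7, 4.5, -4.6]
opening: 0.058
finger_force: 30.1
[-0.12   0.877 -0.669  1.597  0.646  0.902  1.739] [ 0.76364154  0.90972377 -1.27904727] [-4.67508524  4.53697312 -4.6184004 ]
```

```bash

python3 -m pendant '[{"rx":0,"ry":0,"tx":0,"ty":0,"tz":0,"rz":0.1,"jaw":1},{"rx":0,"ry":0,"tx":0,"ty":0,"tz":0,"rz":0.1,"jaw":1},{"rx":0,"ry":0,"tx":0,"ty":0,"tz":0,"rz":0.1,"jaw":1},{"rx":0,"ry":0,"tx":0,"ty":0,"tz":-0.04,"rz":0.1,"jaw":1},{"rx":0,"ry":0,"tx":0,"ty":0,"tz":-0.08,"rz":0.1,"jaw":1}]'
 python3 -c "
from h import *
s=status.sense();print(s['q'].round(3),s['opening'],togo(ch(-.047,.045,.2),CY))"
```

```text
clock: 8.47
tool_pos: [0.5846, 0.2429, 0.2341]
tcp_rot: [-0.52, 0.854, -0.0, -0.003]
contact_force: [0.8, -0.2, 0.3]
opening: 0.0873
finger_force: 0.0
[-0.106  0.781 -0.693  1.523  0.547  1.044  1.725] 0.08729525384931307 [[0.1824, 0.0568, 0.0352], ('rz', np.float64(-0.57))]
```

```bash

python3 -m pendant '[{"rx":0,"ry":0,"tx":0.04,"ty":0.012,"tz":0,"rz":0.125,"jaw":1},{"rx":0,"ry":0,"tx":0.08,"ty":0.025,"tz":0,"rz":0.25,"jaw":1},{"rx":0,"ry":0,"tx":0.12,"ty":0.037,"tz":0,"rz":0.37,"jaw":1},{"rx":0,"ry":0,"tx":0.16,"ty":0.05,"tz":0,"rz":0.5,"jaw":1},{"rx":0,"ry":0,"tx":0.182,"ty":0.057,"tz":0,"rz":0.62,"jaw":1}]'
python3 -m pendant '[{"rx":0,"ry":0,"tx":0,"ty":0,"tz":0,"rz":0.62,"jaw":1},{"rx":0,"ry":0,"tx":0,"ty":0,"tz":0,"rz":0.62,"jaw":1},{"rx":0,"ry":0,"tx":0,"ty":0,"tz":0,"rz":0.62,"jaw":1},{"rx":0,"ry":0,"tx":0,"ty":0,"tz":0,"rz":0.62,"jaw":1},{"rx":0,"ry":0,"tx":0,"ty":0,"tz":0,"rz":0.62,"jaw":1}]'
python3 -m pendant '[{"rx":0,"ry":0,"tx":0,"ty":0,"tz":0,"rz":0.62,"jaw":1},{"rx":0,"ry":0,"tx":0,"ty":0,"tz":0,"rz":0.62,"jaw":1},{"rx":0,"ry":0,"tx":0,"ty":0,"tz":0,"rz":0.62,"jaw":1},{"rx":0,"ry":0,"tx":0,"ty":0,"tz":0,"rz":0.62,"jaw":1},{"rx":0,"ry":0,"tx":0,"ty":0,"tz":0,"rz":0.62,"jaw":1}]'
 python3 -c "
from h import *
s=status.sense();print(s['q'].round(3),togo(ch(-.047,.045,.2),CY))"
```

```text
clock: 8.88
tool_pos: [0.4478, 0.105, 0.2354]
tcp_rot: [-0.231, 0.973, -0.002, -0.001]
contact_force: [0.8, -0.7, -0.5]
opening: 0.0881
finger_force: 0.0
clock: 9.3
tool_pos: [0.4516, 0.109, 0.2358]
tcp_rot: [0.076, 0.997, 0.0, 0.001]
contact_force: [-0.6, -0.2, -0.1]
opening: 0.0881
finger_force: 0.0
clock: 9.72
tool_pos: [0.4516, 0.1091, 0.2358]
tcp_rot: [0.377, 0.926, 0.0, 0.001]
contact_force: [0.4, -0.1, 0.4]
opening: 0.0883
finger_force: 0.0
[-0.21   0.491 -0.19   2.037  0.154  0.625  0.295] [[-0.0006, -0.0026, 0.0358], ('rz', np.float64(0.706))]
```

Finish the rotation, then take a close look.

```bash

python3 -m pendant '[{"rx":0,"ry":0,"tx":0,"ty":-0.002,"tz":0.03,"rz":0.706,"jaw":1},{"rx":0,"ry":0,"tx":0,"ty":-0.002,"tz":0.03,"rz":0.706,"jaw":1},{"rx":0,"ry":0,"tx":0,"ty":-0.002,"tz":0.03,"rz":0.706,"jaw":1},{"rx":0,"ry":0,"tx":0,"ty":-0.002,"tz":0.03,"rz":0.706,"jaw":1},{"rx":0,"ry":0,"tx":0,"ty":-0.002,"tz":0.03,"rz":0.706,"jaw":1}]'
python3 -m pendant '[{"rx":0,"ry":0,"tx":0,"ty":0,"tz":0,"rz":0.08,"jaw":1},{"rx":0,"ry":0,"tx":0,"ty":0,"tz":0,"rz":0.08,"jaw":1},{"rx":0,"ry":0,"tx":0,"ty":0,"tz":0,"rz":0.08,"jaw":1}]'
 python3 -c "
from h import *
s=status.sense();print(s['q'].round(3),togo(ch(-.047,.045,.2),CY))
c,im=shoot('wrist','w3');cs,i2=shoot('scene','s3')
json.dump({k:np.asarray(v).tolist() for k,v in c.items() if k in('mtx','camera_from_world')},open('w3.json','w'))
"
```

```text
clock: 10.13
tool_pos: [0.4501, 0.1078, 0.2056]
tcp_rot: [0.643, 0.766, 0.0, 0.0]
contact_force: [-0.1, -0.5, 0.8]
opening: 0.0879
finger_force: 0.0
clock: 10.38
tool_pos: [0.4501, 0.1079, 0.2056]
tcp_rot: [0.67, 0.742, 0.0, 0.0]
contact_force: [-0.5, 0.1, -1.4]
opening: 0.0882
finger_force: 0.0
[-0.355  0.539  0.03   2.084 -0.03   0.519 -0.201] [[-0.0011, 0.0001, 0.0056], ('rz', np.float64(0.009))]
```

View pics/w3.png

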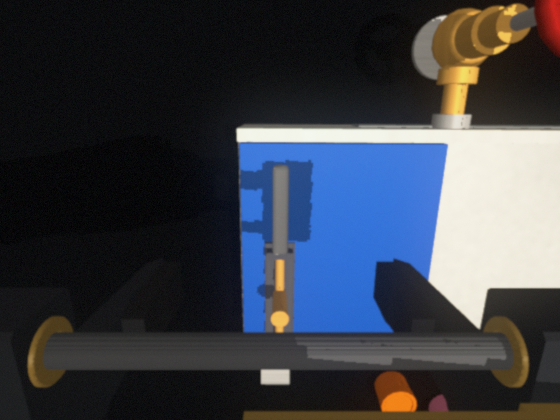

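The bar runs from (280,166) to (281,252) and the knob cap is at (280,318). Image vertical is well aligned with the chest's y.

```bash
python3 -c "
from h import *
c=json.load(open('w3.json'))
a=ray(c,(280,166),.097);b=ray(c,(281,252),.097);k=ray(c,(280,318),.112)
print(a,b,np.hypot(*(a-b)[:2]),'yaw',np.arctan2((a-b)[1],(a-b)[0])-np.pi/2,CY)
m=(a+b)/2;print(m,inv(m),k,inv(k),np.hypot(*(m-k)[:2]))
l1=ray(c,(240,128),.068);l2=ray(c,(559,126),.068);print('rail',l1,l2,np.arctan2((l2-l1)[1],(l2-l1)[0]),inv(l1))
print(togo([*m[:2],.074],CY))
"
```

```text
[0.44865839 0.14052878 0.097     ] [0.45641654 0.07349669 0.097     ] 0.06747954517325673 yaw 0.11522520819656767 0.09258864445809219
[0.45253746 0.10701273 0.097     ] [-0.04470976  0.04495608] [0.46065227 0.02428321 0.112     ] [-0.04427858 -0.03816936] 0.0831265592592498
rail [0.41509664 0.16234227 0.068     ] [0.66309527 0.18919437 0.068     ] 0.1078550133223766 [-0.07687465  0.10351027]
[[-0.0012, 0.0024, 0.1315], ('rz', np.float64(0.008))]
```

```bash
echo '[0.5025,0.0655,0.105]'>chest.json
python3 -m pendant '[{"rx":0,"ry":0,"tx":-0.001,"ty":0.0024,"tz":0.04,"rz":0,"jaw":0.7},{"rx":0,"ry":0,"tx":-0.001,"ty":0.0024,"tz":0.08,"rz":0,"jaw":0.7},{"rx":0,"ry":0,"tx":-0.001,"ty":0.0024,"tz":0.115,"rz":0,"jaw":0.7},{"rx":0,"ry":0,"tx":-0.001,"ty":0.0024,"tz":0.131,"rz":0,"jaw":0.7},{"rx":0,"ry":0,"tx":-0.001,"ty":0.0024,"tz":0.131,"rz":0,"jaw":0.7}]'
python3 -m pendant '[{"rx":0,"ry":0,"tx":0,"ty":0,"tz":0,"rz":0,"jaw":0},{"rx":0,"ry":0,"tx":0,"ty":0,"tz":0,"rz":0,"jaw":0},{"rx":0,"ry":0,"tx":0,"ty":0,"tz":0,"rz":0,"jaw":0},{"rx":0,"ry":0,"tx":0,"ty":0,"tz":0,"rz":0,"jaw":0},{"rx":0,"ry":0,"tx":0,"ty":0,"tz":0,"rz":0,"jaw":0}]'
```

```text
clock: 10.9
tool_pos: [0.4504, 0.1067, 0.0713]
tcp_rot: [0.671, 0.741, -0.002, -0.002]
contact_force: [-0.0, -0.3, 0.2]
opening: 0.0619
finger_force: 0.0
clock: 11.32
tool_pos: [0.4529, 0.1074, 0.0754]
tcp_rot: [0.672, 0.741, 0.001, 0.001]
contact_force: [0.1, -0.4, -0.1]
opening: 0.0309
finger_force: 0.0
```

```bash

python3 -m pendant '[{"rx":0,"ry":0,"tx":0,"ty":0,"tz":0,"rz":0,"jaw":0},{"rx":0,"ry":0,"tx":0,"ty":0,"tz":0,"rz":0,"jaw":0},{"rx":0,"ry":0,"tx":0,"ty":0,"tz":0,"rz":0,"jaw":0},{"rx":0,"ry":0,"tx":0,"ty":0,"tz":0,"rz":0,"jaw":0},{"rx":0,"ry":0,"tx":0,"ty":0,"tz":0,"rz":0,"jaw":0}]'
python3 -m pendant '[{"rx":0,"ry":0,"tx":0,"ty":0.01,"tz":0,"rz":0,"jaw":0},{"rx":0,"ry":0,"tx":0,"ty":0.025,"tz":0,"rz":0,"jaw":0},{"rx":0,"ry":0,"tx":0,"ty":0.04,"tz":0,"rz":0,"jaw":0},{"rx":0,"ry":0,"tx":0,"ty":0.055,"tz":0,"rz":0,"jaw":0},{"rx":0,"ry":0,"tx":0,"ty":0.07,"tz":0,"rz":0,"jaw":0}]'
```

```text
clock: 11.73
tool_pos: [0.4522, 0.1072, 0.0745]
tcp_rot: [0.672, 0.741, 0.0, 0.0]
contact_force: [-0.3, 0.5, 5.1]
opening: 0.0118
finger_force: 30.0
clock: 12.15
tool_pos: [0.521, 0.1138, 0.0746]
tcp_rot: [0.672, 0.741, -0.001, -0.001]
contact_force: [-2.2, 0.3, 6.3]
opening: 0.0115
finger_force: 30.0
```

```bash

python3 -m pendant '[{"rx":0,"ry":0,"tx":0,"ty":0.015,"tz":0,"rz":0,"jaw":0},{"rx":0,"ry":0,"tx":0,"ty":0.03,"tz":0,"rz":0,"jaw":0},{"rx":0,"ry":0,"tx":0,"ty":0.045,"tz":0,"rz":0,"jaw":0},{"rx":0,"ry":0,"tx":0,"ty":0.06,"tz":0,"rz":0,"jaw":0},{"rx":0,"ry":0,"tx":0,"ty":0.07,"tz":0,"rz":0,"jaw":0}]'
python3 -m pendant '[{"rx":0,"ry":0,"tx":0,"ty":0.005,"tz":0,"rz":0,"jaw":0},{"rx":0,"ry":0,"tx":0,"ty":0.01,"tz":0,"rz":0,"jaw":0},{"rx":0,"ry":0,"tx":0,"ty":0.013,"tz":0,"rz":0,"jaw":0},{"rx":0,"ry":0,"tx":0,"ty":0.013,"tz":0,"rz":0,"jaw":0}]'
```

```text
clock: 12.57
tool_pos: [0.592, 0.1206, 0.0746]
tcp_rot: [0.672, 0.741, -0.0, -0.0]
contact_force: [-1.8, -1.0, 6.5]
opening: 0.0115
finger_force: 30.0
clock: 12.9
tool_pos: [0.598, 0.1211, 0.0745]
tcp_rot: [0.672, 0.741, -0.006, -0.004]
contact_force: [-13.9, -2.1, 18.0]
opening: 0.0116
finger_force: 30.0
```

```bash
echo '[0.5028,0.0663,0.096]'>chest.json
python3 -m pendant '[{"rx":0,"ry":0,"tx":0,"ty":-0.004,"tz":0,"rz":0,"jaw":0.7},{"rx":0,"ry":0,"tx":0,"ty":-0.004,"tz":0,"rz":0,"jaw":0.7},{"rx":0,"ry":0,"tx":0,"ty":-0.004,"tz":0,"rz":0,"jaw":0.7},{"rx":0,"ry":0,"tx":0,"ty":-0.004,"tz":-0.04,"rz":0,"jaw":0.7},{"rx":0,"ry":0,"tx":0,"ty":-0.004,"tz":-0.08,"rz":0,"jaw":0.7}]'
python3 -m pendant '[{"rx":0,"ry":0,"tx":0,"ty":0,"tz":-0.04,"rz":0,"jaw":1},{"rx":0,"ry":0,"tx":-0.03,"ty":0,"tz":-0.065,"rz":0,"jaw":1},{"rx":0,"ry":0,"tx":-0.06,"ty":0,"tz":-0.07,"rz":0,"jaw":1}]'
cat >> h.py <<'E'
def tins(n="top",save="tt"):
    c,im=shoot(n,save);o=[]
    for b in blobs(im,*YEL,60):
        m=im[b[3]].mean(0);o.append((b[1],b[0].round(1).tolist(),ray(c,b[0],.034).round(4).tolist(),inv(ray(c,b[0],.05)).round(3).tolist(),m.round().tolist()))
    return o
E
python3 - <<'E'
from h import *
c=imaging.get_calibration("top")
print("beaker rim",ray(c,(384,158),.09),"base",ray(c,(377,167),0))
for n in("top","scene"):
  for t in tins(n,n+"5"): print(n,t)
print(status.sense()['q'].round(2),status.sense()['tool_pos'])
E
```

```text
clock: 13.32
tool_pos: [0.5989, 0.1213, 0.1524]
tcp_rot: [0.672, 0.741, -0.003, -0.002]
contact_force: [1.4, 0.6, 1.2]
opening: 0.0428
finger_force: 0.0
clock: 13.57
tool_pos: [0.61, 0.0644, 0.2296]
tcp_rot: [0.67, 0.742, 0.005, 0.003]
contact_force: [0.1, -1.4, 0.3]
opening: 0.0627
finger_force: 0.0
beaker rim [ 0.73238142 -0.27787093  0.09      ] base [ 0.731886   -0.27975094  0.        ]
top (np.int32(146), [326.7, 207.1], [0.6095, -0.1229, 0.034], [0.086, -0.196], [80.0, 239.0, 247.0])
top (np.int32(188), [357.5, 210.4], [0.5982, -0.2092, 0.034], [0.066, -0.28], [63.0, 239.0, 243.0])
top (np.int32(182), [398.7, 226.0], [0.5515, -0.322, 0.034], [0.01, -0.386], [63.0, 242.0, 246.0])
top (np.int32(196), [359.4, 259.3], [0.4615, -0.2072, 0.034], [-0.068, -0.265], [64.0, 241.0, 244.0])
scene (np.int32(165), [183.4, 271.2], [0.4634, -0.2069, 0.034], [-0.056, -0.28], [46.0, 244.0, 254.0])
scene (np.int32(181), [229.4, 293.2], [0.5995, -0.2095, 0.034], [0.077, -0.295], [48.0, 246.0, 254.0])
scene (np.int32(208), [185.0, 319.3], [0.5529, -0.3219, 0.034], [0.02, -0.401], [44.0, 246.0, 254.0])
[-0.18  0.68  0.02  1.63 -0.01  0.82 -0.07] [0.6087624  0.0545258  0.22662631]
```

View pics/top5.png

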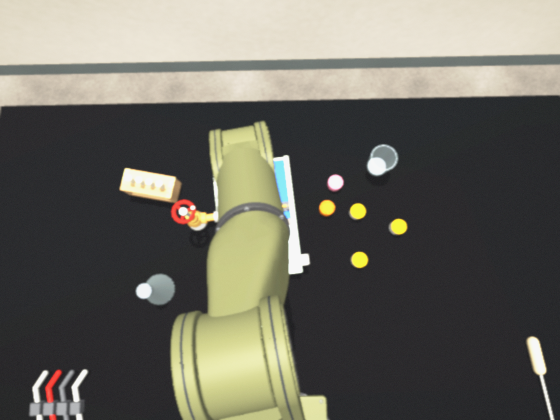

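The top view shows the lid back and the three tins unmoved at (357,210), (399,226) and (359,259). I'll start with the tin at (0.462,-0.207).

```bash
python3 -c "
from h import *
print(togo([.4625,-.207,.15],CY))"
```

```text
[[-0.247, -0.1694, 0.0771], ('rz', np.float64(-0.007))]
```

```bash

python3 -m pendant '[{"rx":0,"ry":0,"tx":-0.034,"ty":-0.023,"tz":0,"rz":0,"jaw":1},{"rx":0,"ry":0,"tx":-0.068,"ty":-0.047,"tz":0,"rz":0,"jaw":1},{"rx":0,"ry":0,"tx":-0.1,"ty":-0.069,"tz":0,"rz":0,"jaw":1},{"rx":0,"ry":0,"tx":-0.134,"ty":-0.092,"tz":0,"rz":0,"jaw":1},{"rx":0,"ry":0,"tx":-0.167,"ty":-0.114,"tz":0.01,"rz":0,"jaw":1}]' | head -2
python3 -m pendant '[{"rx":0,"ry":0,"tx":-0.034,"ty":-0.023,"tz":0.01,"rz":0,"jaw":1},{"rx":0,"ry":0,"tx":-0.058,"ty":-0.04,"tz":0.03,"rz":0,"jaw":1},{"rx":0,"ry":0,"tx":-0.08,"ty":-0.055,"tz":0.05,"rz":0,"jaw":1},{"rx":0,"ry":0,"tx":-0.08,"ty":-0.055,"tz":0.067,"rz":0,"jaw":1},{"rx":0,"ry":0,"tx":-0.08,"ty":-0.055,"tz":0.067,"rz":0,"jaw":1}]'
cat >> h.py <<'E'
def near(target,name,zt=.034):
    c,im=shoot("wrist",name)
    for b in blobs(im,*YEL,300):
        (x,y,w,h)=b[2]; p=ray(c,b[0],zt); print(b[1],b[0].round(1),b[2],p.round(4),"toTCP",togo([*p[:2],target],CY))
    print(status.sense()['tool_pos'],status.sense()['q'].round(2))
E
python3 -c "
from h import *
near(.01,'w6')"
```

```text
clock: 14.08
tool_pos: [0.5095, -0.1168, 0.215]
clock: 14.5
tool_pos: [0.4598, -0.2014, 0.1444]
tcp_rot: [0.673, 0.74, -0.001, -0.003]
contact_force: [-0.2, 0.3, 0.0]
opening: 0.0884
finger_force: 0.0
2569 [503.4 124. ] [474  95  58  59] [ 0.6116 -0.1244  0.034 ] toTCP [[0.0606, 0.1571, 0.1355], ('rz', np.float64(0.001))]
2119 [280.9 217.8] [255 192  53  52] [ 0.4625 -0.2083  0.034 ] toTCP [[-0.0085, 0.0006, 0.1358], ('rz', np.float64(0.001))]
2264 [454.5 236.2] [426 211  58  52] [ 0.5976 -0.2102  0.034 ] toTCP [[-0.0235, 0.1348, 0.1354], ('rz', np.float64(0.001))]
[ 0.46149332 -0.20010954  0.14580867] [ 0.34  0.68 -0.03  2.02  0.05  0.44  0.37]
```

View pics/w6.png

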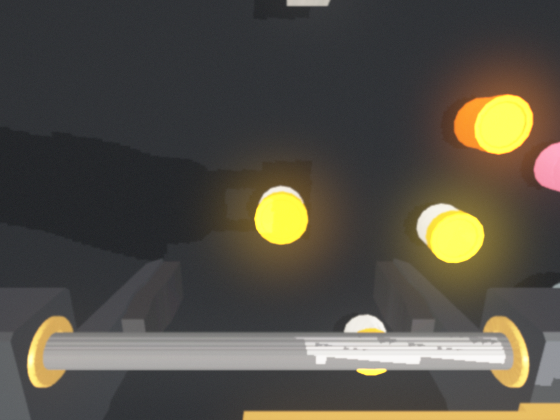

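Target tin at (281,218), matching the top-view estimate. Now I descend and grip.

```bash

python3 -m pendant '[{"rx":0,"ry":0,"tx":-0.0075,"ty":0.0007,"tz":0.04,"rz":0,"jaw":1},{"rx":0,"ry":0,"tx":-0.0075,"ty":0.0007,"tz":0.08,"rz":0,"jaw":1},{"rx":0,"ry":0,"tx":-0.0075,"ty":0.0007,"tz":0.115,"rz":0,"jaw":0.8},{"rx":0,"ry":0,"tx":-0.0075,"ty":0.0007,"tz":0.135,"rz":0,"jaw":0.5},{"rx":0,"ry":0,"tx":-0.0075,"ty":0.0007,"tz":0.136,"rz":0,"jaw":0.3}]'
python3 -m pendant '[{"rx":0,"ry":0,"tx":0,"ty":0,"tz":0,"rz":0,"jaw":0.3},{"rx":0,"ry":0,"tx":0,"ty":0,"tz":0,"rz":0,"jaw":0.3},{"rx":0,"ry":0,"tx":0,"ty":0,"tz":0,"rz":0,"jaw":0.3},{"rx":0,"ry":0,"tx":0,"ty":0,"tz":0,"rz":0,"jaw":0.3},{"rx":0,"ry":0,"tx":0,"ty":0,"tz":0,"rz":0,"jaw":0.3}]'
```

```text
clock: 14.97
tool_pos: [0.4637, -0.2054, 0.0085]
tcp_rot: [0.671, 0.742, -0.0, -0.002]
contact_force: [-0.4, 1.3, 0.4]
opening: 0.0702
finger_force: 0.0
clock: 15.38
tool_pos: [0.4645, -0.208, 0.0127]
tcp_rot: [0.672, 0.741, 0.0, 0.001]
contact_force: [-0.7, 0.3, 7.7]
opening: 0.0391
finger_force: 30.0
```

```bash

python3 -m pendant '[{"rx":0,"ry":0,"tx":0,"ty":0,"tz":-0.03,"rz":0,"jaw":0.3},{"rx":0,"ry":0,"tx":0,"ty":0,"tz":-0.07,"rz":0,"jaw":0.3},{"rx":0,"ry":0,"tx":0,"ty":0,"tz":-0.11,"rz":0,"jaw":0.3},{"rx":0,"ry":0,"tx":0,"ty":0,"tz":-0.14,"rz":0,"jaw":0.3},{"rx":0,"ry":0,"tx":0,"ty":0,"tz":-0.14,"rz":0,"jaw":0.3}]'
python3 -c "
from h import *
for y in(.06,0,-.06):print(togo(ch(-.015,y,.16),CY),togo(ch(-.015,y,.03))[0])"
```

```text
clock: 15.8
tool_pos: [0.4668, -0.2092, 0.1571]
tcp_rot: [0.672, 0.741, 0.002, 0.005]
contact_force: [1.0, -0.2, -0.7]
opening: 0.0394
finger_force: 30.0
[[0.3307, 0.0477, -0.004], ('rz', np.float64(0.001))] [0.3313, 0.0464, 0.126]
[[0.2707, 0.0476, -0.0037], ('rz', np.float64(0.001))] [0.2713, 0.0463, 0.1263]
[[0.2107, 0.0475, -0.0034], ('rz', np.float64(0.001))] [0.2113, 0.0462, 0.1266]
```

```bash

python3 -m pendant '[{"rx":0,"ry":0,"tx":0.03,"ty":0.006,"tz":0,"rz":0,"jaw":0.3},{"rx":0,"ry":0,"tx":0.07,"ty":0.012,"tz":0,"rz":0,"jaw":0.3},{"rx":0,"ry":0,"tx":0.11,"ty":0.02,"tz":0,"rz":0,"jaw":0.3},{"rx":0,"ry":0,"tx":0.15,"ty":0.028,"tz":0,"rz":0,"jaw":0.3},{"rx":0,"ry":0,"tx":0.19,"ty":0.036,"tz":0,"rz":0,"jaw":0.3}]'
python3 -m pendant '[{"rx":0,"ry":0,"tx":0.04,"ty":0.006,"tz":0,"rz":0,"jaw":0.3},{"rx":0,"ry":0,"tx":0.08,"ty":0.011,"tz":0,"rz":0,"jaw":0.3},{"rx":0,"ry":0,"tx":0.12,"ty":0.011,"tz":0,"rz":0,"jaw":0.3},{"rx":0,"ry":0,"tx":0.141,"ty":0.011,"tz":0,"rz":0,"jaw":0.3},{"rx":0,"ry":0,"tx":0.141,"ty":0.011,"tz":0,"rz":0,"jaw":0.3}]'
python3 -c "
from h import *
print(togo(ch(-.015,.06,.03),CY),status.sense()['q'].round(2))"
```

```text
clock: 16.22
tool_pos: [0.4807, -0.0135, 0.1513]
tcp_rot: [0.672, 0.741, 0.0, 0.0]
contact_force: [-0.0, 0.1, -0.9]
opening: 0.0391
finger_force: 30.0
clock: 16.63
tool_pos: [0.4771, 0.1334, 0.151]
tcp_rot: [0.668, 0.744, 0.002, -0.001]
contact_force: [-0.3, -1.0, 0.1]
opening: 0.0393
finger_force: 30.0
[[-0.0098, 0.004, 0.121], ('rz', np.float64(0.012))] [-0.4   0.67  0.06  2.04 -0.1   0.43 -0.15]
```

```bash

python3 -m pendant '[{"rx":0,"ry":0,"tx":0,"ty":0,"tz":0.03,"rz":0,"jaw":0.3},{"rx":0,"ry":0,"tx":0,"ty":0,"tz":0.06,"rz":0,"jaw":0.3},{"rx":0,"ry":0,"tx":0,"ty":0,"tz":0.06,"rz":0,"jaw":0.3}]'
python3 -c "
from h import *
print(togo(ch(-.015,.06,.03),CY),status.sense()['q'].round(2))"
```

```text
clock: 16.88
tool_pos: [0.4753, 0.125, 0.0876]
tcp_rot: [0.672, 0.741, -0.003, -0.002]
contact_force: [-0.5, -1.0, -0.8]
opening: 0.039
finger_force: 30.0
[[-0.0009, 0.0071, 0.0575], ('rz', np.float64(0.002))] [-0.38  0.79  0.04  2.08 -0.11  0.28 -0.14]
```

```bash

python3 -m pendant '[{"rx":0,"ry":0,"tx":-0.001,"ty":0.007,"tz":0.02,"rz":0,"jaw":0.3},{"rx":0,"ry":0,"tx":-0.001,"ty":0.007,"tz":0.04,"rz":0,"jaw":0.3},{"rx":0,"ry":0,"tx":-0.001,"ty":0.007,"tz":0.05,"rz":0,"jaw":0.3},{"rx":0,"ry":0,"tx":-0.001,"ty":0.007,"tz":0.054,"rz":0,"jaw":0.3},{"rx":0,"ry":0,"tx":-0.001,"ty":0.007,"tz":0.054,"rz":0,"jaw":0.3}]'
python3 -c "
from h import *
print(togo(ch(-.015,.06,.0287),CY))"
```

```text
clock: 17.3
tool_pos: [0.4848, 0.1254, 0.0374]
tcp_rot: [0.672, 0.741, -0.001, -0.0]
contact_force: [-0.0, -0.3, -0.4]
opening: 0.0393
finger_force: 30.0
[[-0.0006, -0.0028, 0.0087], ('rz', np.float64(0.001))]
```

```bash

python3 -m pendant '[{"rx":0,"ry":0,"tx":0,"ty":-0.002,"tz":0.004,"rz":0,"jaw":0.3},{"rx":0,"ry":0,"tx":0,"ty":-0.002,"tz":0.007,"rz":0,"jaw":0.3},{"rx":0,"ry":0,"tx":0,"ty":-0.002,"tz":0.009,"rz":0,"jaw":0.3},{"rx":0,"ry":0,"tx":0,"ty":-0.002,"tz":0.009,"rz":0,"jaw":0.3}]'
```

```text
clock: 17.63
tool_pos: [0.4833, 0.1259, 0.0288]
tcp_rot: [0.672, 0.741, 0.0, 0.0]
contact_force: [-0.6, 0.4, -0.1]
opening: 0.0388
finger_force: 30.0
```

```bash

python3 -m pendant '[{"rx":0,"ry":0,"tx":0,"ty":0,"tz":0.0015,"rz":0,"jaw":0.3},{"rx":0,"ry":0,"tx":0,"ty":0,"tz":0.003,"rz":0,"jaw":0.3},{"rx":0,"ry":0,"tx":0,"ty":0,"tz":0.003,"rz":0,"jaw":0.3}]'
```

```text
clock: 17.88
tool_pos: [0.4833, 0.1259, 0.0284]
tcp_rot: [0.672, 0.741, 0.001, 0.0]
contact_force: [-3.8, -0.7, 30.8]
opening: 0.0397
finger_force: 30.0
```

```bash

python3 -m pendant '[{"rx":0,"ry":0,"tx":0,"ty":0,"tz":-0.002,"rz":0,"jaw":0.62},{"rx":0,"ry":0,"tx":0,"ty":0,"tz":-0.002,"rz":0,"jaw":0.62},{"rx":0,"ry":0,"tx":0,"ty":0,"tz":-0.002,"rz":0,"jaw":0.62},{"rx":0,"ry":0,"tx":0,"ty":0,"tz":-0.002,"rz":0,"jaw":0.62},{"rx":0,"ry":0,"tx":0,"ty":0,"tz":-0.002,"rz":0,"jaw":0.62}]'
python3 -m pendant '[{"rx":0,"ry":0,"tx":0,"ty":0,"tz":-0.04,"rz":0,"jaw":0.62},{"rx":0,"ry":0,"tx":0,"ty":0,"tz":-0.08,"rz":0,"jaw":0.65},{"rx":0,"ry":0,"tx":0,"ty":0,"tz":-0.12,"rz":0,"jaw":1},{"rx":0,"ry":0,"tx":-0.03,"ty":0,"tz":-0.14,"rz":0,"jaw":1},{"rx":0,"ry":0,"tx":-0.07,"ty":0,"tz":-0.15,"rz":0,"jaw":1}]'
python3 -c "
from h import *
for t in tins('scene','s7'):print(t[:3])
for t in tins('top','t7'):print(t)
print(togo([.552,-.322,.15],CY))"
```

```text
clock: 18.3
tool_pos: [0.4831, 0.1258, 0.027]
tcp_rot: [0.672, 0.741, -0.0, -0.0]
contact_force: [0.2, 0.2, 0.0]
opening: 0.0545
finger_force: 0.0
clock: 18.72
tool_pos: [0.4918, 0.0597, 0.18]
tcp_rot: [0.669, 0.744, 0.003, 0.001]
contact_force: [1.0, -0.5, 0.1]
opening: 0.0749
finger_force: 0.0
(np.int32(81), [259.4, 192.3], [0.4741, 0.1427, 0.034])
(np.int32(181), [229.5, 293.1], [0.5996, -0.2094, 0.034])
(np.int32(207), [185.0, 319.2], [0.5529, -0.3218, 0.034])
(np.int32(145), [326.8, 207.0], [0.6096, -0.123, 0.034], [0.086, -0.197], [79.0, 239.0, 247.0])
(np.int32(190), [357.6, 210.4], [0.5983, -0.2093, 0.034], [0.066, -0.28], [62.0, 237.0, 242.0])
(np.int32(182), [398.7, 226.0], [0.5515, -0.322, 0.034], [0.01, -0.386], [63.0, 242.0, 245.0])
[[-0.3742, 0.0278, 0.0311], ('rz', np.float64(-0.009))]
```

```bash

python3 -m pendant '[{"rx":0,"ry":0,"tx":-0.04,"ty":0.003,"tz":0,"rz":0,"jaw":1},{"rx":0,"ry":0,"tx":-0.08,"ty":0.006,"tz":0,"rz":0,"jaw":1},{"rx":0,"ry":0,"tx":-0.12,"ty":0.009,"tz":0,"rz":0,"jaw":1},{"rx":0,"ry":0,"tx":-0.16,"ty":0.012,"tz":0,"rz":0,"jaw":1},{"rx":0,"ry":0,"tx":-0.2,"ty":0.015,"tz":0,"rz":0,"jaw":1}]' |head -2
python3 -m pendant '[{"rx":0,"ry":0,"tx":-0.04,"ty":0.003,"tz":0,"rz":0,"jaw":1},{"rx":0,"ry":0,"tx":-0.08,"ty":0.006,"tz":0.01,"rz":0,"jaw":1},{"rx":0,"ry":0,"tx":-0.12,"ty":0.009,"tz":0.02,"rz":0,"jaw":1},{"rx":0,"ry":0,"tx":-0.155,"ty":0.013,"tz":0.03,"rz":0,"jaw":1},{"rx":0,"ry":0,"tx":-0.155,"ty":0.013,"tz":0.03,"rz":0,"jaw":1}]'
python3 -m pendant '[{"rx":0,"ry":0,"tx":0,"ty":0,"tz":0,"rz":0,"jaw":1},{"rx":0,"ry":0,"tx":0,"ty":0,"tz":0,"rz":0,"jaw":1}]'|head -2
python3 -c "
from h import *
near(.01,'w8')"
```

```text
clock: 19.23
tool_pos: [0.5242, -0.1431, 0.1766]
clock: 19.65
tool_pos: [0.5505, -0.3041, 0.1446]
tcp_rot: [0.675, 0.737, -0.003, 0.001]
contact_force: [-1.0, -1.5, 0.3]
opening: 0.0876
finger_force: 0.0
clock: 19.82
tool_pos: [0.5523, -0.2931, 0.1464]
2749 [355.6 101.8] [327  72  58  61] [ 0.599  -0.2108  0.034 ] toTCP [[0.0761, 0.0542, 0.137], ('rz', np.float64(0.004))]
1853 [273.8 245.3] [249 222  50  47] [ 0.5523 -0.3237  0.034 ] toTCP [[-0.0316, -0.0035, 0.1368], ('rz', np.float64(0.004))]
[ 0.55276117 -0.29223998  0.14682864] [ 0.43  0.8  -0.02  1.65  0.02  0.69  0.49]
```

```bash

python3 -m pendant '[{"rx":0,"ry":0,"tx":-0.031,"ty":-0.003,"tz":0.02,"rz":0,"jaw":1},{"rx":0,"ry":0,"tx":-0.031,"ty":-0.003,"tz":0.06,"rz":0,"jaw":1},{"rx":0,"ry":0,"tx":-0.031,"ty":-0.003,"tz":0.1,"rz":0,"jaw":1},{"rx":0,"ry":0,"tx":-0.031,"ty":-0.003,"tz":0.125,"rz":0,"jaw":0.7},{"rx":0,"ry":0,"tx":-0.031,"ty":-0.003,"tz":0.137,"rz":0,"jaw":0.5}]'
python3 -m pendant '[{"rx":0,"ry":0,"tx":0,"ty":0,"tz":0,"rz":0,"jaw":0.3},{"rx":0,"ry":0,"tx":0,"ty":0,"tz":0,"rz":0,"jaw":0.3},{"rx":0,"ry":0,"tx":0,"ty":0,"tz":0,"rz":0,"jaw":0.3},{"rx":0,"ry":0,"tx":0,"ty":0,"tz":0,"rz":0,"jaw":0.3},{"rx":0,"ry":0,"tx":0,"ty":0,"tz":0,"rz":0,"jaw":0.3}]'
```

```text
clock: 20.28
tool_pos: [0.5512, -0.3219, 0.0069]
tcp_rot: [0.671, 0.742, -0.0, -0.003]
contact_force: [-0.3, 0.8, 0.2]
opening: 0.0769
finger_force: 0.0
clock: 20.7
tool_pos: [0.5539, -0.3261, 0.0122]
tcp_rot: [0.672, 0.741, 0.0, 0.001]
contact_force: [0.0, 0.1, 0.6]
opening: 0.0438
finger_force: 0.0
```

```bash

python3 -m pendant '[{"rx":0,"ry":0,"tx":0.002,"ty":0,"tz":0.002,"rz":0,"jaw":0.3},{"rx":0,"ry":0,"tx":0.002,"ty":0,"tz":0.002,"rz":0,"jaw":0.3},{"rx":0,"ry":0,"tx":0.002,"ty":0,"tz":0.002,"rz":0,"jaw":0.3}]'
python3 -m pendant '[{"rx":0,"ry":0,"tx":0,"ty":0,"tz":-0.03,"rz":0,"jaw":0.3},{"rx":0,"ry":0,"tx":0,"ty":0,"tz":-0.07,"rz":0,"jaw":0.3},{"rx":0,"ry":0,"tx":0,"ty":0,"tz":-0.11,"rz":0,"jaw":0.3},{"rx":0,"ry":0,"tx":0,"ty":0,"tz":-0.15,"rz":0,"jaw":0.3},{"rx":0,"ry":0,"tx":0,"ty":0,"tz":-0.15,"rz":0,"jaw":0.3}]'
python3 -c "
from h import *
print(togo(ch(-.015,0,.16),CY))"
```

```text
clock: 20.95
tool_pos: [0.5536, -0.3257, 0.0111]
tcp_rot: [0.672, 0.741, -0.0, 0.002]
contact_force: [-2.1, -0.8, 12.5]
opening: 0.0392
finger_force: 30.0
clock: 21.37
tool_pos: [0.5571, -0.3262, 0.167]
tcp_rot: [0.672, 0.741, 0.002, 0.007]
contact_force: [-0.1, -0.5, -1.5]
opening: 0.0391
finger_force: 30.0
[[0.396, -0.0309, 0.0033], ('rz', np.float64(0.001))]
```

```bash

python3 -m pendant '[{"rx":0,"ry":0,"tx":0.03,"ty":-0.003,"tz":0,"rz":0,"jaw":0.3},{"rx":0,"ry":0,"tx":0.07,"ty":-0.006,"tz":0,"rz":0,"jaw":0.3},{"rx":0,"ry":0,"tx":0.11,"ty":-0.009,"tz":0,"rz":0,"jaw":0.3},{"rx":0,"ry":0,"tx":0.15,"ty":-0.012,"tz":0,"rz":0,"jaw":0.3},{"rx":0,"ry":0,"tx":0.19,"ty":-0.015,"tz":0,"rz":0,"jaw":0.3}]' |head -2
python3 -m pendant '[{"rx":0,"ry":0,"tx":0.04,"ty":-0.003,"tz":0,"rz":0,"jaw":0.3},{"rx":0,"ry":0,"tx":0.08,"ty":-0.006,"tz":0,"rz":0,"jaw":0.3},{"rx":0,"ry":0,"tx":0.12,"ty":-0.009,"tz":0,"rz":0,"jaw":0.3},{"rx":0,"ry":0,"tx":0.16,"ty":-0.012,"tz":0,"rz":0,"jaw":0.3},{"rx":0,"ry":0,"tx":0.19,"ty":-0.014,"tz":0,"rz":0,"jaw":0.3}]'
python3 -m pendant '[{"rx":0,"ry":0,"tx":0.015,"ty":-0.002,"tz":0,"rz":0,"jaw":0.3},{"rx":0,"ry":0,"tx":0.015,"ty":-0.002,"tz":0.03,"rz":0,"jaw":0.3},{"rx":0,"ry":0,"tx":0.015,"ty":-0.002,"tz":0.06,"rz":0,"jaw":0.3},{"rx":0,"ry":0,"tx":0.015,"ty":-0.002,"tz":0.065,"rz":0,"jaw":0.3},{"rx":0,"ry":0,"tx":0.015,"ty":-0.002,"tz":0.065,"rz":0,"jaw":0.3}]'
python3 -c "
from h import *
print(togo(ch(-.015,0,.028),CY),status.sense()['q'].round(2))"
```

```text
clock: 21.78
tool_pos: [0.5182, -0.1343, 0.1584]
clock: 22.2
tool_pos: [0.4853, 0.0555, 0.1583]
tcp_rot: [0.671, 0.742, 0.001, -0.001]
contact_force: [0.7, -0.3, -1.1]
opening: 0.0394
finger_force: 30.0
clock: 22.62
tool_pos: [0.4816, 0.0662, 0.0921]
tcp_rot: [0.672, 0.741, -0.002, -0.001]
contact_force: [-0.4, -0.2, -0.9]
opening: 0.0392
finger_force: 30.0
[[-0.0019, 0.0063, 0.064], ('rz', np.float64(0.002))] [-0.25  0.77  0.04  2.1  -0.09  0.27 -0.04]
```

```bash

python3 -m pendant '[{"rx":0,"ry":0,"tx":-0.001,"ty":0.004,"tz":0.02,"rz":0,"jaw":0.3},{"rx":0,"ry":0,"tx":-0.001,"ty":0.004,"tz":0.04,"rz":0,"jaw":0.3},{"rx":0,"ry":0,"tx":-0.001,"ty":0.004,"tz":0.055,"rz":0,"jaw":0.3},{"rx":0,"ry":0,"tx":-0.001,"ty":0.004,"tz":0.06,"rz":0,"jaw":0.3},{"rx":0,"ry":0,"tx":-0.001,"ty":0.004,"tz":0.06,"rz":0,"jaw":0.3}]'
python3 -c "
from h import *
print(togo(ch(-.015,0,.0275),CY))"
```

```text
clock: 23.03
tool_pos: [0.4873, 0.0655, 0.0335]
tcp_rot: [0.672, 0.741, -0.0, -0.0]
contact_force: [0.1, -0.6, -0.6]
opening: 0.0392
finger_force: 30.0
[[-0.0007, 0.0006, 0.006], ('rz', np.float64(0.001))]
```

```bash

python3 -m pendant '[{"rx":0,"ry":0,"tx":0,"ty":0,"tz":0.003,"rz":0,"jaw":0.3},{"rx":0,"ry":0,"tx":0,"ty":0,"tz":0.006,"rz":0,"jaw":0.3},{"rx":0,"ry":0,"tx":0,"ty":0,"tz":0.007,"rz":0,"jaw":0.3},{"rx":0,"ry":0,"tx":0,"ty":0,"tz":0.007,"rz":0,"jaw":0.3}]'
```

```text
clock: 23.37
tool_pos: [0.4877, 0.0659, 0.0271]
tcp_rot: [0.672, 0.741, 0.001, 0.0]
contact_force: [-0.4, 0.2, 2.3]
opening: 0.0393
finger_force: 30.0
```

Touching (2.3 N). I'll release here.

```bash

python3 -m pendant '[{"rx":0,"ry":0,"tx":0,"ty":0,"tz":0,"rz":0,"jaw":0.62},{"rx":0,"ry":0,"tx":0,"ty":0,"tz":0,"rz":0,"jaw":0.62},{"rx":0,"ry":0,"tx":0,"ty":0,"tz":0,"rz":0,"jaw":0.62},{"rx":0,"ry":0,"tx":0,"ty":0,"tz":0,"rz":0,"jaw":0.62},{"rx":0,"ry":0,"tx":0,"ty":0,"tz":0,"rz":0,"jaw":0.62}]'
python3 -m pendant '[{"rx":0,"ry":0,"tx":0,"ty":0,"tz":-0.04,"rz":0,"jaw":0.62},{"rx":0,"ry":0,"tx":0,"ty":0,"tz":-0.08,"rz":0,"jaw":0.65},{"rx":0,"ry":0,"tx":0,"ty":0,"tz":-0.12,"rz":0,"jaw":1},{"rx":0,"ry":0,"tx":-0.03,"ty":0.02,"tz":-0.14,"rz":0,"jaw":1},{"rx":0,"ry":0,"tx":-0.06,"ty":0.05,"tz":-0.15,"rz":0,"jaw":1}]'
python3 -c "
from h import *
for t in tins('scene','s9'):print(t[:3])
for t in tins('top','t9'):print(t)
print(togo([.599,-.205,.15],CY))"
```

```text
clock: 23.78
tool_pos: [0.4871, 0.0659, 0.0263]
tcp_rot: [0.672, 0.741, 0.0, -0.0]
contact_force: [0.2, -0.6, -0.0]
opening: 0.0546
finger_force: 0.0
clock: 24.2
tool_pos: [0.5408, 0.0134, 0.1794]
tcp_rot: [0.67, 0.742, 0.001, 0.0]
contact_force: [1.4, 1.0, -1.1]
opening: 0.075
finger_force: 0.0
(np.int32(83), [259.4, 192.4], [0.4743, 0.1424, 0.034])
(np.int32(83), [250.4, 204.5], [0.4791, 0.0849, 0.034])
(np.int32(181), [229.4, 293.2], [0.5995, -0.2095, 0.034])
(np.int32(145), [326.8, 207.0], [0.6096, -0.123, 0.034], [0.086, -0.197], [79.0, 239.0, 247.0])
(np.int32(188), [357.6, 210.4], [0.5982, -0.2092, 0.034], [0.066, -0.28], [63.0, 238.0, 243.0])
(np.int32(117), [238.4, 254.5], [0.4818, 0.1262, 0.034], [-0.016, 0.06], [70.0, 247.0, 247.0])
[[-0.2152, 0.0316, 0.0301], ('rz', np.float64(-0.006))]
```

```bash

python3 -m pendant '[{"rx":0,"ry":0,"tx":-0.04,"ty":0.007,"tz":0,"rz":0,"jaw":1},{"rx":0,"ry":0,"tx":-0.08,"ty":0.014,"tz":0,"rz":0,"jaw":1},{"rx":0,"ry":0,"tx":-0.12,"ty":0.021,"tz":0.005,"rz":0,"jaw":1},{"rx":0,"ry":0,"tx":-0.16,"ty":0.028,"tz":0.015,"rz":0,"jaw":1},{"rx":0,"ry":0,"tx":-0.195,"ty":0.032,"tz":0.03,"rz":0,"jaw":1}]' |head -2
python3 -m pendant '[{"rx":0,"ry":0,"tx":0,"ty":0,"tz":0,"rz":0,"jaw":1},{"rx":0,"ry":0,"tx":0,"ty":0,"tz":0,"rz":0,"jaw":1},{"rx":0,"ry":0,"tx":0,"ty":0,"tz":0,"rz":0,"jaw":1}]'|head -2
python3 -c "
from h import *
near(.01,'w10')"
```

```text
clock: 24.72
tool_pos: [0.5933, -0.1816, 0.1461]
clock: 24.97
tool_pos: [0.5917, -0.1774, 0.1452]
364 [312.2 140.8] [289 117  46  48] [ 0.6113 -0.1246  0.034 ] toTCP [[0.0493, 0.0244, 0.1357], ('rz', np.float64(0.004))]
2049 [282.3 249.6] [257 224  51  51] [ 0.5987 -0.2106  0.034 ] toTCP [[-0.035, 0.0032, 0.1356], ('rz', np.float64(0.004))]
[ 0.59208016 -0.17637211  0.14564666] [ 0.21  0.79  0.01  1.68 -0.02  0.67  0.33]
```

```bash

python3 -m pendant '[{"rx":0,"ry":0,"tx":-0.034,"ty":0.004,"tz":0.02,"rz":0,"jaw":1},{"rx":0,"ry":0,"tx":-0.034,"ty":0.004,"tz":0.06,"rz":0,"jaw":1},{"rx":0,"ry":0,"tx":-0.034,"ty":0.004,"tz":0.1,"rz":0,"jaw":0.9},{"rx":0,"ry":0,"tx":-0.034,"ty":0.004,"tz":0.125,"rz":0,"jaw":0.7},{"rx":0,"ry":0,"tx":-0.034,"ty":0.004,"tz":0.137,"rz":0,"jaw":0.5}]'
python3 -m pendant '[{"rx":0,"ry":0,"tx":0.001,"ty":0,"tz":0,"rz":0,"jaw":0.3},{"rx":0,"ry":0,"tx":0.001,"ty":0,"tz":0,"rz":0,"jaw":0.3},{"rx":0,"ry":0,"tx":0.001,"ty":0,"tz":0.001,"rz":0,"jaw":0.3},{"rx":0,"ry":0,"tx":0.001,"ty":0,"tz":0.001,"rz":0,"jaw":0.3},{"rx":0,"ry":0,"tx":0.001,"ty":0,"tz":0.001,"rz":0,"jaw":0.3}]'
python3 -m pendant '[{"rx":0,"ry":0,"tx":0,"ty":0,"tz":0,"rz":0,"jaw":0.3},{"rx":0,"ry":0,"tx":0,"ty":0,"tz":0,"rz":0,"jaw":0.3},{"rx":0,"ry":0,"tx":0,"ty":0,"tz":0,"rz":0,"jaw":0.3}]'
```

```text
clock: 25.43
tool_pos: [0.5977, -0.2086, 0.0056]
tcp_rot: [0.67, 0.742, -0.0, -0.003]
contact_force: [-0.9, -0.6, 0.4]
opening: 0.0701
finger_force: 0.0
clock: 25.85
tool_pos: [0.6005, -0.2114, 0.0098]
tcp_rot: [0.672, 0.741, 0.001, 0.001]
contact_force: [-0.6, 0.8, 5.3]
opening: 0.0393
finger_force: 30.0
clock: 26.1
tool_pos: [0.6005, -0.2114, 0.0098]
tcp_rot: [0.672, 0.741, 0.001, 0.001]
contact_force: [-0.7, 0.7, 7.1]
opening: 0.0393
finger_force: 30.0
```

```bash

python3 -m pendant '[{"rx":0,"ry":0,"tx":0,"ty":0,"tz":-0.03,"rz":0,"jaw":0.3},{"rx":0,"ry":0,"tx":0,"ty":0,"tz":-0.07,"rz":0,"jaw":0.3},{"rx":0,"ry":0,"tx":0,"ty":0,"tz":-0.11,"rz":0,"jaw":0.3},{"rx":0,"ry":0,"tx":0,"ty":0,"tz":-0.15,"rz":0,"jaw":0.3},{"rx":0,"ry":0,"tx":0,"ty":0,"tz":-0.15,"rz":0,"jaw":0.3}]'
python3 -c "
from h import *
print(togo(ch(-.015,-.06,.16),CY))"
```

```text
clock: 26.52
tool_pos: [0.6045, -0.2132, 0.1667]
tcp_rot: [0.672, 0.741, 0.003, 0.007]
contact_force: [1.3, -0.2, -1.1]
opening: 0.039
finger_force: 30.0
[[0.2281, -0.0892, 0.004], ('rz', np.float64(0.001))]
```

```bash

python3 -m pendant '[{"rx":0,"ry":0,"tx":0.03,"ty":-0.012,"tz":0,"rz":0,"jaw":0.3},{"rx":0,"ry":0,"tx":0.065,"ty":-0.026,"tz":0,"rz":0,"jaw":0.3},{"rx":0,"ry":0,"tx":0.1,"ty":-0.04,"tz":0,"rz":0,"jaw":0.3},{"rx":0,"ry":0,"tx":0.135,"ty":-0.054,"tz":0,"rz":0,"jaw":0.3},{"rx":0,"ry":0,"tx":0.17,"ty":-0.068,"tz":0,"rz":0,"jaw":0.3}]' |head -2
python3 -m pendant '[{"rx":0,"ry":0,"tx":0.03,"ty":-0.01,"tz":0,"rz":0,"jaw":0.3},{"rx":0,"ry":0,"tx":0.057,"ty":-0.02,"tz":0,"rz":0,"jaw":0.3},{"rx":0,"ry":0,"tx":0.057,"ty":-0.02,"tz":0.02,"rz":0,"jaw":0.3},{"rx":0,"ry":0,"tx":0.057,"ty":-0.02,"tz":0.05,"rz":0,"jaw":0.3},{"rx":0,"ry":0,"tx":0.057,"ty":-0.02,"tz":0.06,"rz":0,"jaw":0.3}]'
python3 -m pendant '[{"rx":0,"ry":0,"tx":0,"ty":0,"tz":0,"rz":0,"jaw":0.3},{"rx":0,"ry":0,"tx":0,"ty":0,"tz":0,"rz":0,"jaw":0.3}]'|head -2
python3 -c "
from h import *
print(togo(ch(-.015,-.06,.028),CY),status.sense()['q'].round(2))"
```

```text
clock: 26.93
tool_pos: [0.5142, -0.0474, 0.1581]
clock: 27.35
tool_pos: [0.4885, 0.007, 0.0959]
tcp_rot: [0.671, 0.741, -0.001, -0.001]
contact_force: [-1.0, -0.2, -0.9]
opening: 0.0394
finger_force: 30.0
clock: 27.52
tool_pos: [0.4895, 0.0056, 0.0979]
[[-0.0009, 0.0041, 0.0699], ('rz', np.float64(0.001))] [-0.12  0.76  0.03  2.09 -0.07  0.29  0.06]
```

```bash

python3 -m pendant '[{"rx":0,"ry":0,"tx":-0.001,"ty":0.004,"tz":0.02,"rz":0,"jaw":0.3},{"rx":0,"ry":0,"tx":-0.001,"ty":0.004,"tz":0.04,"rz":0,"jaw":0.3},{"rx":0,"ry":0,"tx":-0.001,"ty":0.004,"tz":0.058,"rz":0,"jaw":0.3},{"rx":0,"ry":0,"tx":-0.001,"ty":0.004,"tz":0.066,"rz":0,"jaw":0.3},{"rx":0,"ry":0,"tx":-0.001,"ty":0.004,"tz":0.067,"rz":0,"jaw":0.3}]'
python3 -m pendant '[{"rx":0,"ry":0,"tx":0,"ty":0,"tz":0.001,"rz":0,"jaw":0.3},{"rx":0,"ry":0,"tx":0,"ty":0,"tz":0.003,"rz":0,"jaw":0.3},{"rx":0,"ry":0,"tx":0,"ty":0,"tz":0.004,"rz":0,"jaw":0.3},{"rx":0,"ry":0,"tx":0,"ty":0,"tz":0.004,"rz":0,"jaw":0.3}]'
python3 -c "
from h import *
print(togo(ch(-.015,-.06,.026),CY))"
```

```text
clock: 27.93
tool_pos: [0.4938, 0.0051, 0.0306]
tcp_rot: [0.672, 0.741, -0.0, -0.0]
contact_force: [0.1, 0.4, -1.1]
opening: 0.0394
finger_force: 30.0
clock: 28.27
tool_pos: [0.4942, 0.0056, 0.0275]
tcp_rot: [0.672, 0.741, 0.0, 0.0]
contact_force: [-0.2, -0.7, -2.3]
opening: 0.0392
finger_force: 30.0
[[-0.0004, -0.0006, 0.0015], ('rz', np.float64(0.002))]
```

```bash

python3 -m pendant '[{"rx":0,"ry":0,"tx":0,"ty":0,"tz":0.001,"rz":0,"jaw":0.3},{"rx":0,"ry":0,"tx":0,"ty":0,"tz":0.002,"rz":0,"jaw":0.3},{"rx":0,"ry":0,"tx":0,"ty":0,"tz":0.002,"rz":0,"jaw":0.3}]'
python3 -m pendant '[{"rx":0,"ry":0,"tx":0,"ty":0,"tz":0,"rz":0,"jaw":0.62},{"rx":0,"ry":0,"tx":0,"ty":0,"tz":0,"rz":0,"jaw":0.62},{"rx":0,"ry":0,"tx":0,"ty":0,"tz":0,"rz":0,"jaw":0.62},{"rx":0,"ry":0,"tx":0,"ty":0,"tz":0,"rz":0,"jaw":0.62},{"rx":0,"ry":0,"tx":0,"ty":0,"tz":0,"rz":0,"jaw":0.62}]'
python3 -m pendant '[{"rx":0,"ry":0,"tx":0,"ty":0,"tz":-0.04,"rz":0,"jaw":0.62},{"rx":0,"ry":0,"tx":0,"ty":0,"tz":-0.08,"rz":0,"jaw":0.65},{"rx":0,"ry":0,"tx":0,"ty":0,"tz":-0.12,"rz":0,"jaw":0.7},{"rx":0,"ry":0,"tx":0,"ty":-0.02,"tz":-0.15,"rz":0,"jaw":0.7},{"rx":0,"ry":0,"tx":0.02,"ty":-0.03,"tz":-0.15,"rz":0,"jaw":0.7}]'
python3 -m pendant '[{"rx":0,"ry":0,"tx":0.035,"ty":0,"tz":-0.02,"rz":0,"jaw":0.7},{"rx":0,"ry":0,"tx":0.035,"ty":0,"tz":-0.02,"rz":0,"jaw":0.7},{"rx":0,"ry":0,"tx":0.035,"ty":0,"tz":-0.02,"rz":0,"jaw":0.7}]'
python3 -c "
from h import *
for t in tins('scene','s11'):print(t[:3])
for t in tins('top','t11'):print(t)
shoot('wrist','w11')
a=cv2.imread('pics/w11.png');b=cv2.imread('pics/s11.png');cv2.imwrite('pics/c11.png',np.hstack([cv2.resize(a,(400,300)),cv2.resize(b[130:280,190:390],(400,300))]))
print(togo(ch(.1,.045,.17),CY))"
```

```text
clock: 28.52
tool_pos: [0.494, 0.0056, 0.0257]
tcp_rot: [0.672, 0.741, 0.0, 0.0]
contact_force: [-1.0, 0.5, 6.7]
opening: 0.039
finger_force: 30.0
clock: 28.93
tool_pos: [0.4937, 0.0055, 0.0248]
tcp_rot: [0.672, 0.741, -0.0, -0.0]
contact_force: [0.9, -0.1, 0.1]
opening: 0.0545
finger_force: 0.0
clock: 29.35
tool_pos: [0.4637, 0.0187, 0.1795]
tcp_rot: [0.674, 0.739, 0.002, 0.004]
contact_force: [0.0, 0.8, -0.0]
opening: 0.0618
finger_force: 0.0
clock: 29.6
tool_pos: [0.4588, 0.0597, 0.1957]
tcp_rot: [0.67, 0.743, 0.001, 0.0]
contact_force: [-0.4, -0.5, 0.5]
opening: 0.0619
finger_force: 0.0
(np.int32(83), [259.3, 192.3], [0.4739, 0.1426, 0.034])
(np.int32(61), [251.8, 204.9], [0.483, 0.0855, 0.034])
(np.int32(91), [240.3, 218.6], [0.4849, 0.0221, 0.034])
(np.int32(146), [326.7, 207.1], [0.6095, -0.1229, 0.034], [0.086, -0.196], [79.0, 238.0, 247.0])
(np.int32(100), [281.5, 249.4], [0.4934, 0.0069, 0.034], [-0.016, -0.058], [71.0, 247.0, 247.0])
[[0.0507, 0.1453, 0.0243], ('rz', np.float64(0.001))]
```

View pics/c11.png

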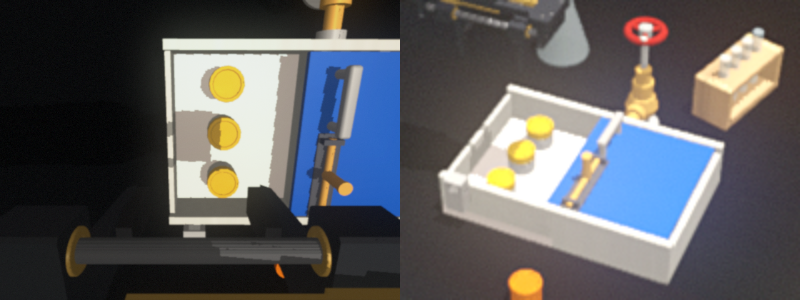

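All three tins stand flat in a row in the chamber: left half (227,83), (223,133) and (222,182). The valve stands open. Next I return to the lid bar.

```bash

python3 -m pendant '[{"rx":0,"ry":0,"tx":0.014,"ty":0.04,"tz":0,"rz":0,"jaw":0.7},{"rx":0,"ry":0,"tx":0.028,"ty":0.08,"tz":0,"rz":0,"jaw":0.7},{"rx":0,"ry":0,"tx":0.042,"ty":0.12,"tz":0,"rz":0,"jaw":0.7},{"rx":0,"ry":0,"tx":0.051,"ty":0.145,"tz":0.02,"rz":0,"jaw":0.7},{"rx":0,"ry":0,"tx":0.051,"ty":0.145,"tz":0.02,"rz":0,"jaw":0.7}]'
python3 -m pendant '[{"rx":0,"ry":0,"tx":0,"ty":0,"tz":0,"rz":0,"jaw":0.7},{"rx":0,"ry":0,"tx":0,"ty":0,"tz":0,"rz":0,"jaw":0.7}]' |head -2
python3 -c "
from h import *
print(togo([.598,.1211,.0745],CY),status.sense()['q'].round(2))"
```

```text
clock: 30.17
tool_pos: [0.6016, 0.1241, 0.1708]
tcp_rot: [0.671, 0.741, 0.001, -0.0]
contact_force: [-0.6, 0.4, -0.5]
opening: 0.0619
finger_force: 0.0
clock: 30.33
tool_pos: [0.5968, 0.1201, 0.1739]
[[0.001, 0.0016, 0.0994], ('rz', np.float64(-0.0))] [-0.33  0.75  0.09  1.69 -0.1   0.71 -0.09]
```

```bash

python3 -m pendant '[{"rx":0,"ry":0,"tx":0.001,"ty":0.001,"tz":0.04,"rz":0,"jaw":0.7},{"rx":0,"ry":0,"tx":0.001,"ty":0.001,"tz":0.075,"rz":0,"jaw":0.7},{"rx":0,"ry":0,"tx":0.001,"ty":0.001,"tz":0.095,"rz":0,"jaw":0.5},{"rx":0,"ry":0,"tx":0.001,"ty":0.001,"tz":0.098,"rz":0,"jaw":0.2},{"rx":0,"ry":0,"tx":0.001,"ty":0.001,"tz":0.098,"rz":0,"jaw":0}]'
python3 -m pendant '[{"rx":0,"ry":0,"tx":0,"ty":0,"tz":0,"rz":0,"jaw":0},{"rx":0,"ry":0,"tx":0,"ty":0,"tz":0,"rz":0,"jaw":0},{"rx":0,"ry":0,"tx":0,"ty":0,"tz":0,"rz":0,"jaw":0},{"rx":0,"ry":0,"tx":0,"ty":0,"tz":0,"rz":0,"jaw":0},{"rx":0,"ry":0,"tx":0,"ty":0,"tz":0,"rz":0,"jaw":0}]'
python3 -m pendant '[{"rx":0,"ry":0,"tx":0,"ty":0,"tz":0,"rz":0,"jaw":0},{"rx":0,"ry":0,"tx":0,"ty":0,"tz":0,"rz":0,"jaw":0},{"rx":0,"ry":0,"tx":0,"ty":0,"tz":0,"rz":0,"jaw":0}]'
```

```text
clock: 30.75
tool_pos: [0.5974, 0.1219, 0.0765]
tcp_rot: [0.672, 0.74, -0.001, -0.001]
contact_force: [0.5, -0.5, 0.4]
opening: 0.0437
finger_force: 0.0
clock: 31.17
tool_pos: [0.5978, 0.1234, 0.0778]
tcp_rot: [0.672, 0.741, -0.001, -0.001]
contact_force: [-2.4, -1.3, 7.2]
opening: 0.0117
finger_force: 30.0
clock: 31.42
tool_pos: [0.5979, 0.1233, 0.0778]
tcp_rot: [0.672, 0.741, -0.0, -0.001]
contact_force: [-4.4, -0.7, 6.3]
opening: 0.0117
finger_force: 30.0
```

```bash

python3 -m pendant '[{"rx":0,"ry":0,"tx":0,"ty":-0.01,"tz":0,"rz":0,"jaw":0},{"rx":0,"ry":0,"tx":0,"ty":-0.025,"tz":0,"rz":0,"jaw":0},{"rx":0,"ry":0,"tx":0,"ty":-0.04,"tz":0,"rz":0,"jaw":0},{"rx":0,"ry":0,"tx":0,"ty":-0.055,"tz":0,"rz":0,"jaw":0},{"rx":0,"ry":0,"tx":0,"ty":-0.07,"tz":0,"rz":0,"jaw":0}]'
python3 -m pendant '[{"rx":0,"ry":0,"tx":0,"ty":-0.015,"tz":0,"rz":0,"jaw":0},{"rx":0,"ry":0,"tx":0,"ty":-0.03,"tz":0,"rz":0,"jaw":0},{"rx":0,"ry":0,"tx":0,"ty":-0.045,"tz":0,"rz":0,"jaw":0},{"rx":0,"ry":0,"tx":0,"ty":-0.06,"tz":0,"rz":0,"jaw":0},{"rx":0,"ry":0,"tx":0,"ty":-0.07,"tz":0,"rz":0,"jaw":0}]'
python3 -m pendant '[{"rx":0,"ry":0,"tx":0,"ty":-0.005,"tz":0,"rz":0,"jaw":0},{"rx":0,"ry":0,"tx":0,"ty":-0.01,"tz":0,"rz":0,"jaw":0},{"rx":0,"ry":0,"tx":0,"ty":-0.014,"tz":0,"rz":0,"jaw":0},{"rx":0,"ry":0,"tx":0,"ty":-0.014,"tz":0,"rz":0,"jaw":0}]'
```

```text
clock: 31.83
tool_pos: [0.5311, 0.117, 0.0778]
tcp_rot: [0.672, 0.741, 0.002, 0.002]
contact_force: [2.9, 0.3, -1.3]
opening: 0.0118
finger_force: 30.0
clock: 32.25
tool_pos: [0.4605, 0.1102, 0.0777]
tcp_rot: [0.672, 0.741, 0.002, 0.001]
contact_force: [2.3, 0.6, 0.4]
opening: 0.0114
finger_force: 30.0
clock: 32.58
tool_pos: [0.4486, 0.109, 0.0777]
tcp_rot: [0.672, 0.741, 0.003, 0.002]
contact_force: [4.4, -0.4, 6.8]
opening: 0.0118
finger_force: 30.1
```

```bash

python3 -m pendant '[{"rx":0,"ry":0,"tx":0,"ty":-0.003,"tz":0,"rz":0,"jaw":0},{"rx":0,"ry":0,"tx":0,"ty":-0.005,"tz":0,"rz":0,"jaw":0},{"rx":0,"ry":0,"tx":0,"ty":-0.005,"tz":0,"rz":0,"jaw":0}]'
python3 -m pendant '[{"rx":0,"ry":0,"tx":0,"ty":0.004,"tz":0,"rz":0,"jaw":0.5},{"rx":0,"ry":0,"tx":0,"ty":0.004,"tz":0,"rz":0,"jaw":0.5},{"rx":0,"ry":0,"tx":0,"ty":0.004,"tz":0,"rz":0,"jaw":0.5},{"rx":0,"ry":0,"tx":0,"ty":0.004,"tz":-0.03,"rz":0,"jaw":0.5},{"rx":0,"ry":0,"tx":0,"ty":0.004,"tz":-0.07,"rz":0,"jaw":0.5}]'
python3 -m pendant '[{"rx":0,"ry":0,"tx":0,"ty":0,"tz":-0.05,"rz":0,"jaw":0.6},{"rx":0,"ry":0,"tx":0,"ty":0,"tz":-0.05,"rz":0,"jaw":0.6},{"rx":0,"ry":0,"tx":0,"ty":0,"tz":-0.05,"rz":0,"jaw":0.6},{"rx":0,"ry":0,"tx":0,"ty":0,"tz":-0.05,"rz":0,"jaw":0.6}]'
python3 -c "
from h import *
c,im=shoot('wrist','w12')
json.dump({k:np.asarray(v).tolist() for k,v in c.items() if k in('mtx','camera_from_world')},open('w12.json','w'))
print(togo(ch(-.05,-.038,.1),CY))"
```

```text
clock: 32.83
tool_pos: [0.4486, 0.1091, 0.0777]
tcp_rot: [0.672, 0.74, 0.006, 0.005]
contact_force: [11.7, 0.7, -0.3]
opening: 0.0114
finger_force: 30.3
clock: 33.25
tool_pos: [0.4412, 0.1075, 0.1451]
tcp_rot: [0.671, 0.741, -0.004, -0.003]
contact_force: [1.1, -0.1, 0.1]
opening: 0.0424
finger_force: 0.0
clock: 33.58
tool_pos: [0.4436, 0.1082, 0.1965]
tcp_rot: [0.671, 0.741, -0.0, -0.0]
contact_force: [0.1, -0.3, -0.5]
opening: 0.0526
finger_force: 0.0
[[-0.0852, 0.0055, 0.0957], ('rz', np.float64(0.002))]
```

View pics/w12.png

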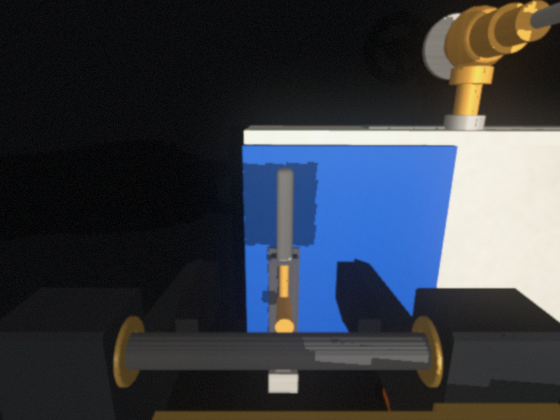

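The lid is against its shut stop: 11.7 N with no movement. The knob cap is at about (284,325), so it sits at roughly chest y −38 mm. I'll grip it fore-aft.

```bash
python3 -c "
from h import *
c=json.load(open('w12.json'))
k=ray(c,(284,325),.112);print(inv(k),inv((ray(c,(285,170),.097)+ray(c,(285,258),.097))/2))"
python3 -m pendant '[{"rx":0,"ry":0,"tx":-0.04,"ty":0.003,"tz":0,"rz":0,"jaw":0.5},{"rx":0,"ry":0,"tx":-0.085,"ty":0.0055,"tz":0,"rz":0,"jaw":0.5},{"rx":0,"ry":0,"tx":-0.085,"ty":0.0055,"tz":0.04,"rz":0,"jaw":0.5},{"rx":0,"ry":0,"tx":-0.085,"ty":0.0055,"tz":0.06,"rz":0,"jaw":0.5},{"rx":0,"ry":0,"tx":-0.085,"ty":0.0055,"tz":0.06,"rz":0,"jaw":0.5}]'
python3 -c "
from h import *
print(togo(ch(-.05,-.038,.085),CY))"
```

```text
[-0.04983903 -0.0369588 ] [-0.04951668  0.04508035]
clock: 34.05
tool_pos: [0.4545, 0.0229, 0.1322]
tcp_rot: [0.672, 0.74, -0.004, -0.004]
contact_force: [-0.0, 0.4, 0.1]
opening: 0.0441
finger_force: 0.0
[[0.0005, 0.0028, 0.0472], ('rz', np.float64(0.0))]
```

```bash

python3 -m pendant '[{"rx":0,"ry":0,"tx":0.0005,"ty":0.001,"tz":0.03,"rz":0,"jaw":0.5},{"rx":0,"ry":0,"tx":0.0005,"ty":0.001,"tz":0.045,"rz":0,"jaw":0.5},{"rx":0,"ry":0,"tx":0.0005,"ty":0.001,"tz":0.045,"rz":0,"jaw":0.2},{"rx":0,"ry":0,"tx":0.0005,"ty":0.001,"tz":0.045,"rz":0,"jaw":0},{"rx":0,"ry":0,"tx":0.0005,"ty":0.001,"tz":0.045,"rz":0,"jaw":0}]'
python3 -m pendant '[{"rx":0,"ry":0,"tx":0,"ty":0,"tz":0,"rz":0,"jaw":0},{"rx":0,"ry":0,"tx":0,"ty":0,"tz":0,"rz":0,"jaw":0},{"rx":0,"ry":0,"tx":0,"ty":0,"tz":0,"rz":0,"jaw":0},{"rx":0,"ry":0,"tx":0,"ty":0,"tz":0,"rz":0,"jaw":0},{"rx":0,"ry":0,"tx":0,"ty":0,"tz":0,"rz":0,"jaw":0}]'
```

```text
clock: 34.47
tool_pos: [0.4592, 0.0251, 0.0924]
tcp_rot: [0.671, 0.741, 0.0, -0.0]
contact_force: [-0.0, -0.3, 0.4]
opening: 0.0263
finger_force: 0.0
clock: 34.88
tool_pos: [0.4588, 0.0249, 0.0926]
tcp_rot: [0.672, 0.741, 0.0, -0.0]
contact_force: [-3.2, -0.5, 7.8]
opening: 0.0114
finger_force: 30.0
```

```bash

python3 -m pendant '[{"rx":0,"ry":0,"tx":-0.006,"ty":0,"tz":0,"rz":0,"jaw":0},{"rx":0,"ry":0,"tx":-0.013,"ty":0,"tz":0,"rz":0,"jaw":0},{"rx":0,"ry":0,"tx":-0.02,"ty":0,"tz":0,"rz":0,"jaw":0},{"rx":0,"ry":0,"tx":-0.026,"ty":0,"tz":0,"rz":0,"jaw":0},{"rx":0,"ry":0,"tx":-0.03,"ty":0,"tz":0,"rz":0,"jaw":0}]'
python3 -m pendant '[{"rx":0,"ry":0,"tx":-0.003,"ty":0,"tz":0,"rz":0,"jaw":0},{"rx":0,"ry":0,"tx":-0.006,"ty":0,"tz":0,"rz":0,"jaw":0},{"rx":0,"ry":0,"tx":-0.009,"ty":0,"tz":0,"rz":0,"jaw":0},{"rx":0,"ry":0,"tx":-0.009,"ty":0,"tz":0,"rz":0,"jaw":0}]'
```

```text
clock: 35.3
tool_pos: [0.4618, -0.0053, 0.0926]
tcp_rot: [0.672, 0.741, 0.0, -0.0]
contact_force: [-3.2, 1.8, 7.2]
opening: 0.0112
finger_force: 30.0
clock: 35.63
tool_pos: [0.4623, -0.0088, 0.0925]
tcp_rot: [0.669, 0.743, 0.002, -0.003]
contact_force: [-4.2, 13.0, 8.5]
opening: 0.011
finger_force: 30.0
```

```bash

python3 -m pendant '[{"rx":0,"ry":0,"tx":0.004,"ty":0,"tz":0,"rz":0,"jaw":0.5},{"rx":0,"ry":0,"tx":0.004,"ty":0,"tz":0,"rz":0,"jaw":0.5},{"rx":0,"ry":0,"tx":0.004,"ty":0,"tz":0,"rz":0,"jaw":0.5},{"rx":0,"ry":0,"tx":0.004,"ty":0,"tz":-0.03,"rz":0,"jaw":0.5},{"rx":0,"ry":0,"tx":0.004,"ty":0,"tz":-0.07,"rz":0,"jaw":0.5}]'
python3 -m pendant '[{"rx":0,"ry":0,"tx":0,"ty":-0.02,"tz":-0.04,"rz":0,"jaw":0.5},{"rx":0,"ry":0,"tx":0,"ty":-0.05,"tz":-0.07,"rz":0,"jaw":0.5},{"rx":0,"ry":0,"tx":0,"ty":-0.05,"tz":-0.07,"rz":0,"jaw":0.5},{"rx":0,"ry":0,"tx":0,"ty":-0.05,"tz":-0.07,"rz":0,"jaw":0.5}]'
python3 -c "
from h import *
_,b=shoot('scene','s13');_,a=shoot('wrist','w13')
cv2.imwrite('pics/c13.png',np.hstack([cv2.resize(a,(400,300)),cv2.resize(b[110:290,180:420],(400,300))]))
c=imaging.get_calibration('scene')
for q in blobs(b,*RED):
  if q[0][1]>110: x,y,w,h=q[2];print(q[2],[ray(c,[x+w/2-.5,y+h/2-.5],z).round(4) for z in(.147,.169)])
"
```

```text
clock: 36.05
tool_pos: [0.4611, -0.011, 0.1605]
tcp_rot: [0.672, 0.741, -0.002, -0.002]
contact_force: [0.5, -0.1, -0.5]
opening: 0.0425
finger_force: 0.0
clock: 36.38
tool_pos: [0.4127, -0.0159, 0.2336]
tcp_rot: [0.672, 0.74, 0.001, 0.002]
contact_force: [0.6, -0.8, 0.0]
opening: 0.044
finger_force: 0.0
[302 138  22  14] [array([0.569 , 0.2815, 0.147 ]), array([0.582 , 0.2529, 0.169 ])]
```

View pics/c13.png

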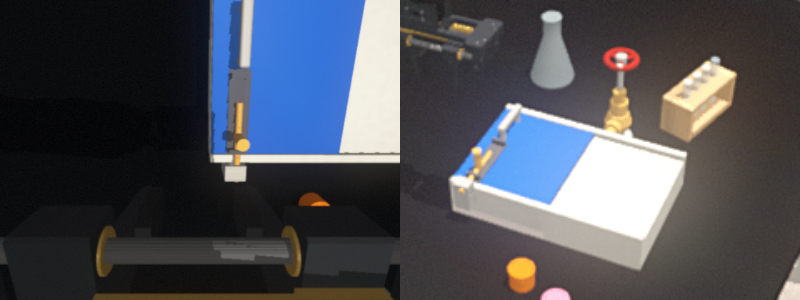

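The lid is shut, the bolt is in the keeper, the wheel height is consistent with 169 mm (fully open), and no tins are left on the bench.

```bash
python3 -c "
from workcell import order
print(order.sign_off())"
```

```text
the job is handed in; nothing more can be done
None
```

The job is handed in: the valve is open to its stop, all three tins that were on the bench stand flat on the chamber floor, the lid is shut, and the bolt is home in the keeper; the glassware and rack were not touched, and sign-off gave no verdict.

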